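# Turn the tea tray over and load the tins

## Robot

A 6-joint arm with a two-finger parallel gripper is mounted at the origin on the work surface. World frame = base frame: x ahead of the robot, y to its left, z up, the work surface at z = 0. Lengths are in m, angles in rad, forces in N, time in s.
With the tool pointing down it reaches from about 0.35 to 0.85 m from the base axis. Payload 8.1 kg.
Tool frame: the origin (TCP) lies at the very end of the fingers, on their centre line; the grasp point (between the pads) lies 19 mm behind it; z points along the fingers, y is the line along which they close (so a half turn about z gives the same grasp; the last joint's range is limited). The gripper opens to 93 mm and grips with 3 to 60 N. Pads are 15 mm wide; open, the fingers measure 128 mm over their backs; the gripper's body (75 mm by 188 mm) begins 65 mm behind the grasp point.
Start: joints at [-1.291, 0.13, 1.488, -0, 1.523, -0.085], TCP at [0.214, -0.561, 0.18] pointing down, gripper open.
Joint ranges: [-2.96, 2.96], [-0.89, 2.26], [0.02, 2.5], [-1.34, 4.48], [0, 2.73], [-2.66, 2.66]. Speed limits (rad/s): [2.39, 2.39, 2.79, 3.14, 3.14, 3.14].

## Interface

Orientations are given as a rotation vector (axis times angle).
In Python, from plant import robot gives the robot as it stands. The module is installed in compiled form; this text tells all that it offers.
- The arm moves only by the tool play_rows, never from a script. Its argument "increments" is text: rows parted by semicolons, each of 5 numbers parted by spaces: the shift along the tool's x, y, z in mm, then the turn about the tool's z in degrees, then the closure, from -1 (fully open) to 1 (shut). In form: dx dy dz yaw claw; .... A call has 1 to 20 rows; each row is the pose to reach, as a shift and turn from the pose commanded when the call began, along the tool's axes at that moment; what a row does not reach only later rows make up. A row lasts 1/10 s, in which the tool goes at most 50 mm and 8.59 degrees, less where a joint would pass 70% of its speed; a pose out of reach is approached as far as the arm can. A call with a gripper value outside its range is refused whole. The fingers move at their own pace and stop on an object; "force" is the grip in N (left out, the last holds). Time passes only in rows, so rows that repeat a pose let the fingers close. It gives the time, the measured TCP pose, the force, the opening and the grip force at its end, in the units of the state.
- robot.read_state(): the state, without advancing time (a new reading comes with each control period).
- robot.read_camera(name): name is "scene" or "top"; returns the picture (400x640x3 uint8, blue, green, red); there is no depth.
- robot.calibration(name): a dict with "vertical_fov" (degrees; the focal length in pixels is half the picture's height over the tangent of half this angle, whatever the lens; pixels are square), "cx", "cy" (the principal point, pixels), "rvec" (rotation vector, rad) and "tvec" (3), from world to camera coordinates, as OpenCV has them. Camera axes: x right, y down, z forward; pixel columns grow to the right and rows downward; lengths in m; the calibration is good to about 2 mm. A picture is of the moment at which its call begins. calibration takes no time and is no camera call.
- robot.close_job(): hands the job in; it is judged then, once.
Trained networks look in the newest picture that a camera, given by its name, has taken for a name from the list of things; names that differ only in an ending like _2 or _b are one class to them, and where a whole thing is asked for, a point or a joint stands for the part that bears it (a point fixed in the world has none). Each returns a list of dicts, best first, with "conf" (0 to 1); they miss things now and then, are a little off and sometimes report something else, mostly with a low value. They report only what shows in the picture. A call takes as long as a camera call.
- robot.recognise(camera, query): "centre" ([x, y, z] in m, in world coordinates, good to about 4 mm: the middle of the surface that is visible of it).
- robot.regions_of(camera, query): "pixels" (400x640 bool, what is visible of it).
- robot.landmark_of(camera, query): "centre" ([x, y, z] in m, in world coordinates, good to about 4 mm: a listed point, or the origin of a listed thing).
The state is a dict: "t": time; "q": joint angles; "dq": joint speeds; "joint_torque": joint torques, N m; "tool_pos": TCP position; "orientation": TCP orientation; "force": force on the tool from outside, world axes, zero at the start; "wrist_torque": the same for the moment, N m; "opening": finger opening in m; "gripper_force": force on a finger pad.
Only numpy, scipy, OpenCV 4.12 (cv2) and the standard library are available. Lean on these libraries where they do the work, as an engineer would, in place of code of your own. Each camera call takes 0.05 s, during which the arm holds its last target. There are 200 camera calls.

## Task

The tea tray was left upside down to dry on the low wooden riser. Slide it towards the tea tins until its handle tab sticks out well past the riser's edge, take it there from underneath, turn it the right way up and leave it lying flat on the riser with nothing sticking out over the riser's edges. Then put every tea tin on the table into the tray, side by side on its floor, without shifting the saucers, the spice jar or the spoon rest, and without letting the tray fall off the riser.

Things in the scene. Friction and masses are not known exactly. Their poses are not given: they have to be found in the camera images.
- riser: fixed light-wood riser (low bench) on the table: top board 240 mm deep (its x) by 300 mm wide (its y), top surface 80 mm above the table, 18 mm thick, open at the front. Origin: centre of its footprint at table height. Its x axis points to the robot's left, away from the tins: the edge facing the tins is at x = -0.120 in its own frame, the opposite edge at +0.120, its sides at y = +-0.150
- tray_mid (a point): orange plastic tray, 180 to 275 g: a box 120 mm (x) by 170 mm (y), 30 mm high, floor and walls 4 mm, with a flat handle tab on each x end, 208 mm long in all. Point: middle of the box, half-way up. Its z axis points from rim to underside: up at the start (upside down, rim and tabs flat on the riser), down when the right way up. At the start its x axis points away from the tins, nearly along the riser's
- tray_near (a point): outer end (mid-width, mid-thickness) of the tray's handle tab on its -x side, nearer the tins at the start: 104 mm from the tray's middle in -x and 11 mm towards the rim; axes as the tray's. Each tab is 44 mm long, 120 mm wide, 8 mm thick, flush with the rim: lying on the riser at the start, 22 to 30 mm above it once the tray is the right way up
- tray_far (a point): the same point on the opposite handle tab, 104 mm from the middle in +x
- tin1_mid (a point): steel tea tin with a red lid, a box 60 mm long (x) by 36 mm wide (y) by 45 mm high (z), 50 to 110 g, standing on the table; may be absent. Point: its centre, 22.5 mm up
- tin2_mid (a point): steel tea tin with a yellow lid, a box 60 mm long (x) by 36 mm wide (y) by 45 mm high (z), 50 to 110 g, standing on the table; may be absent. Point: its centre, 22.5 mm up
- tin3_mid (a point): steel tea tin with a blue lid, a box 60 mm long (x) by 36 mm wide (y) by 45 mm high (z), 50 to 110 g, standing on the table; may be absent. Point: its centre, 22.5 mm up
- tin4_mid (a point): steel tea tin with a black lid, a box 60 mm long (x) by 36 mm wide (y) by 45 mm high (z), 50 to 110 g, standing on the table; may be absent. Point: its centre, 22.5 mm up
- saucers_mid (a point): stack of three melamine saucers, 132 mm across, 40 mm high beyond the riser; not to be disturbed. Point: its centre, 20 mm up
- jar_mid (a point): glass spice jar with a screw lid, 52 mm across, 100 mm high, at the far right; not to be disturbed. Point: its centre, 50 mm up
- spoonrest_mid (a point): steel spoon rest beside the riser, nearer the robot: a dish 100 mm (x) by 70 mm (y), 14 mm high, with a flat handle reaching 105 mm from the middle in -x; not to be disturbed. Point: middle of the dish, 7 mm up

How it is judged:
By the outcome, as a careful person would: the job done as asked, in the order asked, and still so for the second after the job is handed in, with the robot touching nothing.
Of tin1, tin2, tin3, tin4 only 2 to 4 are there at a start; the rules pass over those that are not, and their reading is None.
At some moment in a run one of tin1, tin2, tin3, tin4 may be knocked a few centimetres aside while the robot is not near it.
It also fails if it takes over 210 s, if anything falls off the work surface, if the arm or the gripper's body presses on something with over 40 N, if the wrist force passes 120 N, or if a joint passes its speed limit or range.

## Working session

There is one attempt and no reset: what is moved stays moved. The work goes in short steps, Python scripts to look and compute and a tool call to move; the robot and the scene stay as the last step left them, time stands still between calls to the robot, and variables do not carry over. Pictures are saved under pics/ and viewed, at most 14 in all, crops included, and the job is handed in when it is done.

Besides the shell and the picture viewer there is one more tool, called after "Emit:" as name(argument=value, ...) on one line, values as JSON. play_rows: Moves the arm, as the interface text tells. Its arguments: {"type":"object","properties":{"increments":{"type":"string"},"force":{"type":"number"}},"required":["increments"]}

```bash
mkdir -p pics
cat > h.py <<'E'
import numpy as np, cv2
from plant import robot
def cam(n):
    c=robot.calibration(n); f=200/np.tan(np.radians(c["vertical_fov"])/2)
    K=np.array([[f,0,c["cx"]],[0,f,c["cy"]],[0,0,1]]); R=cv2.Rodrigues(np.array(c["rvec"],float))[0]
    return K,R,np.array(c["tvec"],float)
def pix(n,p):
    K,R,t=cam(n); q=K@(R@np.array(p,float)+t); return q[:2]/q[2]
def onplane(n,uv,z):
    K,R,t=cam(n); d=R.T@np.linalg.solve(K,[uv[0],uv[1],1]); c=-R.T@t; return c+d*(z-c[2])/d[2]
def snap(n,f): 
    im=robot.read_camera(n); cv2.imwrite("pics/"+f,im); return im
def lm(n,names,k=2):
    for q in names:
        r=robot.landmark_of(n,q)
        print(n,q,[(np.round(d["centre"],3).tolist(),round(d["conf"],2)) for d in r[:k]])
def st():
    s=robot.read_state(); R=cv2.Rodrigues(np.array(s["orientation"],float))[0]
    print("t",round(s["t"],2),"q",np.round(s["q"],3).tolist(),"tcp",np.round(s["tool_pos"],4).tolist(),"F",np.round(s["force"],1).tolist(),"open",round(s["opening"],4),"g",round(s["gripper_force"],1))
    print("R",np.round(R,3).tolist()); return s,R
E
python3 - <<'E'
from h import *
snap("top","t0.png"); snap("scene","s0.png")
names="riser tray_mid tray_near tray_far tin1_mid tin2_mid tin3_mid tin4_mid saucers_mid jar_mid spoonrest_mid".split()
lm("top",names); lm("scene",names,1)
st()
E
```

```text
top riser []
top tray_mid [([0.513, 0.188, 0.097], 0.72), ([0.486, 0.287, 0.091], 0.18)]
top tray_near [([0.537, 0.086, 0.085], 0.89)]
top tray_far [([0.49, 0.288, 0.089], 0.76)]
top tin1_mid [([0.568, -0.201, 0.022], 0.69)]
top tin2_mid [([0.533, 0.085, 0.086], 0.73), ([0.49, 0.287, 0.088], 0.48)]
top tin3_mid [([0.558, -0.34, 0.021], 0.27)]
top tin4_mid [([0.56, -0.338, 0.023], 0.66)]
top saucers_mid [([0.801, -0.026, 0.018], 0.68)]
top jar_mid [([0.78, -0.243, 0.048], 0.89)]
top spoonrest_mid [([0.443, -0.036, 0.012], 0.8), ([0.49, 0.286, 0.087], 0.58)]
scene riser [([0.534, 0.186, 0.004], 0.84)]
scene tray_mid [([0.513, 0.186, 0.094], 0.96)]
scene tray_near [([0.534, 0.081, 0.084], 0.82)]
scene tray_far [([0.493, 0.286, 0.091], 0.65)]
scene tin1_mid [([0.563, -0.207, 0.022], 0.52)]
scene tin2_mid []
scene tin3_mid []
scene tin4_mid [([0.566, -0.333, 0.023], 0.77)]
scene saucers_mid [([0.801, -0.027, 0.018], 0.93)]
scene jar_mid [([0.784, -0.244, 0.05], 0.8)]
scene spoonrest_mid [([0.443, -0.034, 0.003], 0.94)]
t 1.2 q [-1.291, 0.13, 1.488, 0.0, 1.523, -0.085] tcp [0.2141, -0.5605, 0.1796] F [0.6, 0.6, 0.2] open 0.0927 g 0.0
R [[0.934, 0.357, 0.0], [0.357, -0.934, -0.0], [0.0, 0.0, -1.0]]
```

View pics/t0.png

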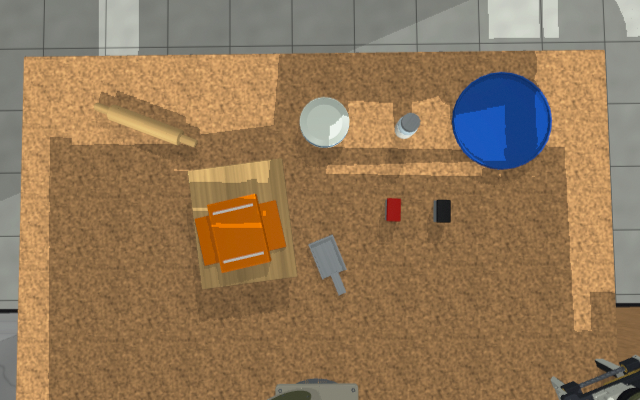

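View pics/s0.png

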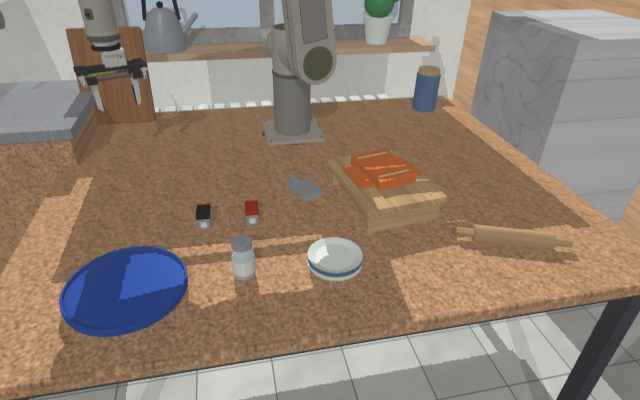

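Emit:
play_rows(increments="0 0 -50 0 -1;0 0 -100 0 -1;0 50 -150 0 -1;0 100 -150 0 -1;0 150 -150 0 -1;0 200 -150 0 -1;0 250 -150 0 -1;0 300 -150 0 -1;0 350 -150 0 -1;0 400 -150 0 -1;0 450 -150 0 -1;0 500 -150 0 -1;0 500 -150 0 -1")

```text
t: 2.5
tool_pos: [0.3106, -0.8134, 0.269]
orientation: [3.04, 0.561, 0.014]
force: [0.0, -0.1, -0.6]
opening: 0.0936
gripper_force: 0.0
```

Run:
```python
from h import *
st()
```

```text
t 2.5 q [-1.266, 1.082, 0.022, 0.003, 1.986, -0.059] tcp [0.3106, -0.8134, 0.269] F [0.0, -0.1, -0.6] open 0.0936 g 0.0
R [[0.934, 0.356, 0.018], [0.357, -0.933, -0.047], [-0.0, 0.051, -0.999]]
```

Emit:
play_rows(increments="0 100 0 0 -1;0 200 0 0 -1;0 300 0 0 -1;0 300 0 0 -1;0 300 0 0 -1;0 300 0 0 -1")

```text
t: 3.1
tool_pos: [0.3258, -0.8532, 0.2128]
orientation: [2.994, 0.552, 0.027]
force: [-0.1, 0.7, -0.6]
opening: 0.0932
gripper_force: 0.0
```

Emit:
play_rows(increments="0 0 0 0 -1;0 0 0 0 -1")

```text
t: 3.3
tool_pos: [0.3257, -0.853, 0.2133]
orientation: [2.994, 0.552, 0.027]
force: [0.5, -0.3, 0.7]
opening: 0.0929
gripper_force: 0.0
```

Run:
```python
from h import *
st()
```

```text
t 3.3 q [-1.265, 1.149, 0.023, 0.006, 1.872, -0.057] tcp [0.3257, -0.853, 0.2133] F [0.5, -0.3, 0.7] open 0.0929 g 0.0
R [[0.934, 0.355, 0.035], [0.357, -0.93, -0.092], [-0.0, 0.099, -0.995]]
```

Run:
```python
from h import *
robot.read_camera("top")
m=np.zeros((400,640),bool)
for q in ["riser","tray_mid"]:
    r=robot.regions_of("top",q); print(q,[(d["conf"],int(d["pixels"].sum())) for d in r[:3]])
    if r:
        mm=r[0]["pixels"]; ys,xs=np.nonzero(mm)
        z=0.08 if q=="riser" else 0.11
        P=np.array([onplane("top",(x,y),z)[:2] for x,y in zip(xs,ys)],np.float32)
        print(cv2.minAreaRect(P)); m|=mm
print([np.round(onplane("top",p,0.08)[:2],3) for p in [(188,170),(280,159),(296,277),(203,290)]])
K,R,t=cam("top"); print("top cam",-R.T@t); K,R,t=cam("scene"); print("scene cam",-R.T@t)
# far-side block corner hypotheses
for p in [(505,12),(480,130),(450,100),(570,212)]: print(p,np.round(onplane("scene",p,0),2),np.round(onplane("scene",p,0.3),2))
print("top left",np.round(onplane("top",(15,310),0),2))
```

```text
riser [(0.87, 6543), (0.64, 385)]Traceback (most recent call last):
  File "<stdin>", line 9, in <module>
  File "h.py", line 10, in onplane
    K,R,t=cam(n); d=R.T@np.linalg.solve(K,[uv[0],uv[1],1]); c=-R.T@t; return c+d*(z-c[2])/d[2]
          ~~~^^^
  File "h.py", line 4, in cam
    c=robot.calibration(n); f=200/np.tan(np.radians(c["vertical_fov"])/2)
ValueError: time passes only in moves, steps and waits
```

```bash
sed -i 's/^def cam(n):/import functools\n@functools.lru_cache(None)\ndef cam(n):/' h.py
python3 - <<'E'
from h import *
cam("top"); cam("scene")
robot.read_camera("top")
for q in ["riser","tray_mid"]:
    r=robot.regions_of("top",q); print(q,[(d["conf"],int(d["pixels"].sum())) for d in r[:3]])
    if r:
        mm=r[0]["pixels"]; ys,xs=np.nonzero(mm)
        z=0.08 if q=="riser" else 0.09
        P=np.array([onplane("top",(x,y),z)[:2] for x,y in zip(xs,ys)],np.float32)
        print(cv2.minAreaRect(P))
print([np.round(onplane("top",p,0.08)[:2],3) for p in [(188,170),(280,159),(296,277),(203,290)]])
K,R,t=cam("top"); print("top cam",-R.T@t); K,R,t=cam("scene"); print("scene cam",-R.T@t)
for p in [(505,12),(480,130),(450,100),(570,212)]: print(p,np.round(onplane("scene",p,0),2),np.round(onplane("scene",p,0.3),2))
print("top left",np.round(onplane("top",(15,310),0),2))
E
```

```text
riser [(0.72, 6121), (0.59, 5200)]
((0.5359383225440979, 0.18157914280891418), (0.2988624572753906, 0.24080976843833923), 7.0493483543396)
tray_mid [(0.61, 5081)]
((0.5129610896110535, 0.1844967156648636), (0.173553466796875, 0.20727336406707764), 12.541997909545898)
[array([0.671, 0.317]), array([0.696, 0.085]), array([0.4  , 0.047]), array([0.371, 0.279])]
top cam [ 0.55760274 -0.02510891  1.14136296]
scene cam [ 1.56844744 -0.24721778  0.71190701]
(505, 12) [-2.36  2.42  0.  ] [-0.71  1.3   0.3 ]
(480, 130) [0.11 0.76 0.  ] [0.73 0.33 0.3 ]
(450, 100) [-0.23  0.8   0.  ] [0.53 0.36 0.3 ]
(570, 212) [0.7  0.71 0.  ] [1.07 0.31 0.3 ]
top left [0.31 0.8  0.  ]
```

```bash
cat >> h.py <<'E'
def delta(p,R=None,p0=None):
    s=robot.read_state(); R=cv2.Rodrigues(np.array(s["orientation"],float))[0] if R is None else R
    return np.round(1000*R.T@(np.array(p)-np.array(s["tool_pos"] if p0 is None else p0)),1)
E
python3 - <<'E'
from h import *
st()
for p in [(0.40,-0.5,0.3),(0.4956,0.264,0.3),(0.4956,0.264,0.15)]: print(p,delta(p))
E
```

```text
t 3.55 q [-1.265, 1.148, 0.023, 0.006, 1.871, -0.057] tcp [0.3257, -0.8531, 0.2139] F [-0.8, -0.4, -0.4] open 0.0933 g 0.0
R [[0.934, 0.355, 0.035], [0.357, -0.93, -0.093], [-0.0, 0.099, -0.995]]
(0.4, -0.5, 0.3) [ 195.4 -293.3 -115.9]
(0.4956, 0.264, 0.3) [ 557.2 -969.6 -183.4]
(0.4956, 0.264, 0.15) [ 557.2 -984.5  -34.1]
```

Emit:
play_rows(increments="195 -293 -116 0 -1;195 -293 -116 0 -1;195 -293 -116 -8 -1;195 -293 -116 -16 -1;195 -293 -116 -24 -1;195 -293 -116 -32 -1;195 -293 -116 -40 -1;557 -970 -183 -48 -1;557 -970 -183 -56 -1;557 -970 -183 -64 -1;557 -970 -183 -72 -1;557 -970 -183 -80 -1;557 -970 -183 -81.5 -1;557 -970 -183 -81.5 -1;557 -970 -183 -81.5 -1;557 -970 -183 -81.5 -1;557 -970 -183 -81.5 -1;557 -970 -183 -81.5 -1;557 -970 -183 -81.5 -1;557 -970 -183 -81.5 -1")

```text
t: 5.55
tool_pos: [0.4692, 0.0683, 0.2965]
orientation: [1.914, 2.38, -0.074]
force: [1.2, 0.4, -0.7]
opening: 0.093
gripper_force: 0.0
```

Run:
```python
from h import *
st()
for p in [(0.4956,0.264,0.3),(0.4956,0.264,0.097)]: print(p,delta(p))
```

```text
t 5.55 q [0.121, -0.253, 1.649, -0.097, 1.719, -0.111] tcp [0.4692, 0.0683, 0.2965] F [1.2, 0.4, -0.7] open 0.093 g 0.0
R [[-0.213, 0.976, 0.037], [0.972, 0.215, -0.092], [-0.098, 0.017, -0.995]]
(0.4956, 0.264, 0.3) [184.3  68.  -20.4]
(0.4956, 0.264, 0.097) [204.1  64.6 181.6]
```

Emit:
play_rows(increments="184 68 -20 0 -1;184 68 -20 0 -1;184 68 -20 0 -1;184 68 -20 0 -1;190 67 40 0 -1;196 66 90 0 -1;200 65 140 0 -1;204 65 165 0 -1;204 65 175 0 -1;204 65 181 0 -1;204 65 181 0 -1")

```text
t: 6.65
tool_pos: [0.4966, 0.2622, 0.0982]
orientation: [1.914, 2.38, -0.073]
force: [0.0, -0.1, 0.4]
opening: 0.093
gripper_force: 0.0
```

Run:
```python
from h import *
st(); im=snap("top","t1.png"); cv2.imwrite("pics/t1c.png",cv2.resize(im[120:320,150:370],None,fx=2.5,fy=2.5))
```

```text
t 6.65 q [0.467, 0.096, 1.679, -0.1, 1.375, 0.271] tcp [0.4966, 0.2622, 0.0982] F [0.0, -0.1, 0.4] open 0.093 g 0.0
R [[-0.213, 0.976, 0.037], [0.972, 0.215, -0.091], [-0.097, 0.017, -0.995]]
```

View pics/t1c.png

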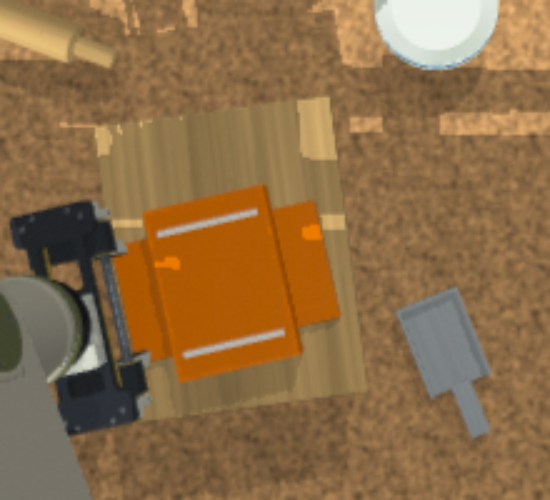

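Emit:
play_rows(increments="-7 0 0.7 0 -1;-14 0 1.4 0.5 -1;-21 0.5 2 1 -1;-28 0.5 2.7 1.5 -1;-35 0.5 3.4 2 -1;-42 0.5 4.1 2.5 -1;-49 0.5 4.8 3 -1;-56 1 5.5 3.5 -1;-63 1 6.1 4 -1;-70 1 6.8 4.5 -1;-75 1 7.3 5 -1;-80 1 7.8 5.5 -1;-80 1 7.8 5.5 -1")

```text
t: 8.0
tool_pos: [0.514, 0.1831, 0.0966]
orientation: [2.026, 2.284, -0.07]
force: [-0.1, 0.5, -0.7]
opening: 0.0927
gripper_force: 0.0
```

```bash
cat >> h.py <<'E'
RC=np.array([0.536,0.1815]); RA=np.radians(7.05); UX=np.array([-np.sin(RA),np.cos(RA)]); UY=np.array([-np.cos(RA),-np.sin(RA)])
def rf(p): d=np.array(p)[:2]-RC; return np.round([d@UX,d@UY],4)
def rw(x,y): return RC+x*UX+y*UY
def trayfit(z=0.09):
    cam("top"); robot.read_camera("top"); r=robot.regions_of("top","tray_mid")
    if r:
        ys,xs=np.nonzero(r[0]["pixels"]); P=np.array([onplane("top",(x,y),z)[:2] for x,y in zip(xs,ys)],np.float32)
        b=cv2.minAreaRect(P); print(round(r[0]["conf"],2),b,"riser frame",rf(b[0]))
    for n in ("tray_near","tray_mid","tray_far"):
        for d in robot.landmark_of("top",n)[:1]: print(n,np.round(d["centre"],3),round(d["conf"],2),rf(d["centre"]))
E
python3 - <<'E'
from h import *
st(); trayfit()
E
```

```text
t 8.0 q [0.323, 0.042, 1.739, -0.101, 1.357, 0.225] tcp [0.514, 0.1831, 0.0966] F [-0.1, 0.5, -0.7] open 0.0927 g 0.0
R [[-0.118, 0.992, 0.035], [0.988, 0.12, -0.092], [-0.095, 0.024, -0.995]]
0.79 ((0.5241627097129822, 0.1481281965970993), (0.17730581760406494, 0.160946786403656), 32.437076568603516) riser frame [-0.0317  0.0158]
tray_near [0.535 0.084 0.082] 0.71 [-0.0962  0.0125]
tray_mid [0.511 0.19  0.096] 0.68 [0.011  0.0241]
tray_far [ 0.568 -0.203  0.019] 0.52 [-0.3857  0.0155]
```

Run:
```python
from h import *
im=snap("top","t2.png"); a=cv2.resize(im[120:320,150:370],None,fx=1.8,fy=1.8)
im=snap("scene","s2.png"); b=cv2.resize(im[110:250,260:480],None,fx=1.8,fy=1.8)
b=cv2.copyMakeBorder(b,0,a.shape[0]-b.shape[0],0,0,cv2.BORDER_CONSTANT); cv2.imwrite("pics/c2.png",np.hstack([a,b]))
```

```text
(no output)
```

View pics/c2.png

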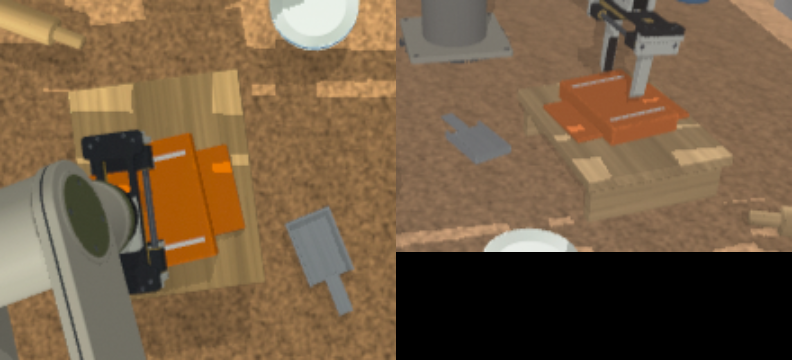

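Run:
```python
from h import *
s,R=st(); p=np.array(s["tool_pos"]); 
im=cv2.imread("pics/s2.png"); 
k=5; o=(330,110)
c=cv2.resize(im[o[1]:o[1]+110,o[0]:o[0]+120],None,fx=k,fy=k,interpolation=cv2.INTER_CUBIC)
def mk(P,col):
    u=(pix("scene",P)-o)*k; cv2.circle(c,tuple(int(v) for v in u),4,col,-1)
for sgn in(-1,1): mk(p+R[:,1]*sgn*0.046,(255,0,0)); mk(p+R[:,1]*sgn*0.064,(0,255,0))
t=np.array([0.513,0.186]);tx=np.array([-.217,.976]);ty=np.array([-.976,-.217])
for a in(-60,60):
  for b in(-85,85):
    for z in (.08,.11): mk([*(t+tx*a/1e3+ty*b/1e3),z],(255,255,0))
cv2.imwrite("pics/c3.png",c)
```

```text
t 8.35 q [0.325, 0.042, 1.739, -0.101, 1.357, 0.225] tcp [0.5138, 0.1839, 0.0966] F [0.4, 0.6, 0.6] open 0.0931 g 0.0
R [[-0.119, 0.992, 0.035], [0.988, 0.122, -0.092], [-0.095, 0.024, -0.995]]
```

View pics/c3.png

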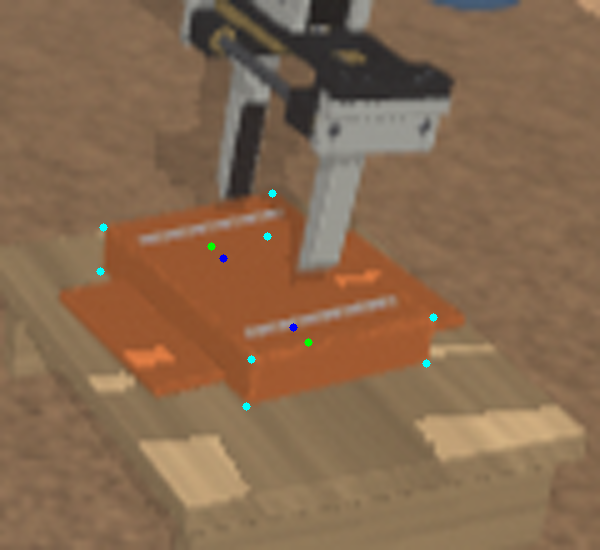

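Run:
```python
from h import *
s,R=st(); p=np.array(s["tool_pos"])
for z in (0.088,0.0966,0.11,0.13,0.15): print(z,np.round(onplane("scene",(330+320/5,110+268/5),z),3))
print("expected tips",np.round(p+R[:,1]*.055,3),np.round(p-R[:,1]*.055,3))
print([np.round(s[k],2) for k in ("joint_torque","wrist_torque","force")])
im=snap("scene","s4.png"); c=cv2.resize(im[130:190,360:440],None,fx=8,fy=8,interpolation=cv2.INTER_CUBIC); cv2.imwrite("pics/c4.png",c)
print([(np.round(d["centre"],3),d["conf"]) for d in robot.landmark_of("scene","tray_mid")])
```

```text
t 8.35 q [0.325, 0.042, 1.739, -0.101, 1.357, 0.225] tcp [0.5138, 0.1839, 0.0966] F [0.4, 0.6, 0.6] open 0.0931 g 0.0
R [[-0.119, 0.992, 0.035], [0.988, 0.122, -0.092], [-0.095, 0.024, -0.995]]
0.088 [0.477 0.238 0.088]
0.0966 [0.492 0.231 0.097]
0.11 [0.515 0.22  0.11 ]
0.13 [0.55  0.205 0.13 ]
0.15 [0.585 0.189 0.15 ]
expected tips [0.568 0.191 0.098] [0.459 0.177 0.095]
[array([-5.000e-02, -4.955e+01, -4.733e+01, -5.900e-01, -1.000e-02,
        0.000e+00]), array([-0.02, -0.09, -0.02]), array([0.4 , 0.57, 0.63])]
[(array([0.515, 0.186, 0.094]), 0.6)]
```

View pics/c4.png

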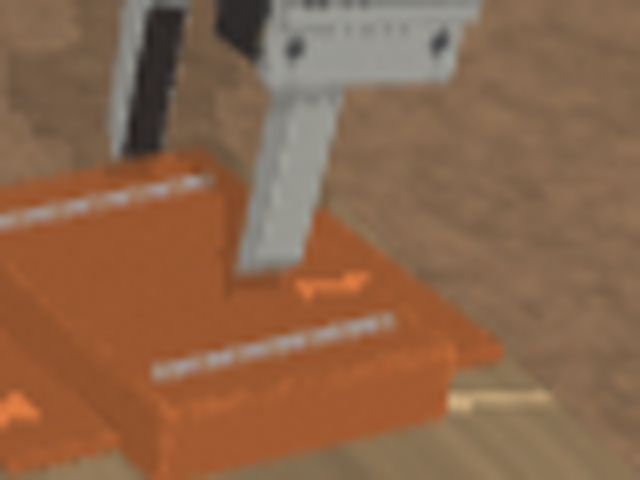

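Run:
```python
from h import *
p=np.array([0.2141,-0.5605,0.1796]); y=np.array([.357,-.934,0])
im=cv2.imread("pics/s0.png"); o=(50,20);k=4
c=cv2.resize(im[o[1]:o[1]+150,o[0]:o[0]+150],None,fx=k,fy=k,interpolation=cv2.INTER_CUBIC)
for a in (-.055,0,.055):
  for h,col in ((0,(255,0,0)),(.02,(0,255,0)),(.04,(0,255,255))):
    u=(pix("scene",p+a*y+[0,0,h])-o)*k; cv2.circle(c,tuple(int(v) for v in u),4,col,-1)
cv2.imwrite("pics/c5.png",c)
```

```text
(no output)
```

View pics/c5.png

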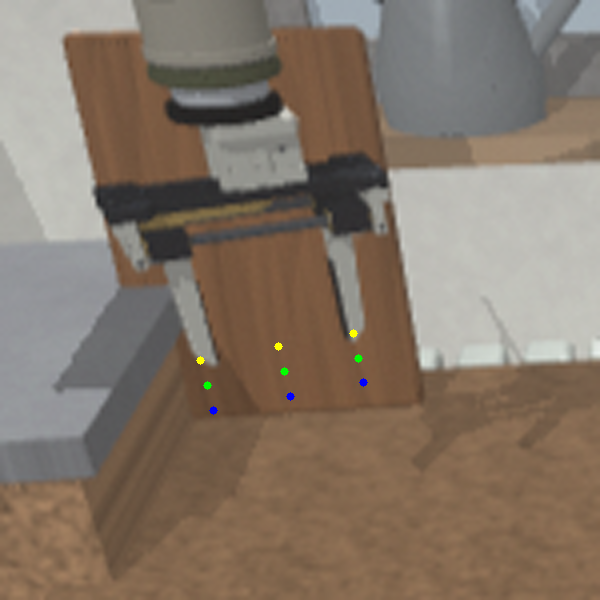

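Emit:
play_rows(increments="0 0 8 0 -1;0 0 16 0 -1;0 0 16 0 -1")

```text
t: 8.75
tool_pos: [0.5131, 0.1817, 0.0785]
orientation: [2.026, 2.286, -0.074]
force: [-0.1, -0.2, 0.0]
opening: 0.0933
gripper_force: 0.0
```

Emit:
play_rows(increments="0 0 1 0 -1;0 0 2 0 -1;0 0 2 0 -1")

```text
t: 9.05
tool_pos: [0.5146, 0.182, 0.0787]
orientation: [2.025, 2.285, -0.069]
force: [-0.4, 0.6, 0.7]
opening: 0.0929
gripper_force: 0.0
```

Emit:
play_rows(increments="0 0 1 0 -1;0 0 2 0 -1;0 0 2 0 -1")

```text
t: 9.35
tool_pos: [0.5145, 0.1818, 0.0766]
orientation: [2.025, 2.285, -0.07]
force: [0.3, -0.3, 0.3]
opening: 0.0929
gripper_force: 0.0
```

Emit:
play_rows(increments="0 0 1 0 -1;0 0 1 0 -1")

```text
t: 9.55
tool_pos: [0.5145, 0.1817, 0.0756]
orientation: [2.025, 2.285, -0.07]
force: [0.7, -0.4, 0.3]
opening: 0.0929
gripper_force: 0.0
```

Emit:
play_rows(increments="0 0 1 0 -1;0 0 1 0 -1")

```text
t: 9.75
tool_pos: [0.5145, 0.1816, 0.0745]
orientation: [2.025, 2.285, -0.07]
force: [-0.2, 0.0, 0.4]
opening: 0.0929
gripper_force: 0.0
```

Emit:
play_rows(increments="0 0 1 0 -1;0 0 1 0 -1")

```text
t: 9.95
tool_pos: [0.5146, 0.1815, 0.0736]
orientation: [2.025, 2.285, -0.07]
force: [-0.3, -0.5, 0.2]
opening: 0.0932
gripper_force: 0.0
```

Emit:
play_rows(increments="0 0 1 0 -1;0 0 1 0 -1")

```text
t: 10.15
tool_pos: [0.5148, 0.1815, 0.0732]
orientation: [2.025, 2.285, -0.069]
force: [-2.4, -0.5, 4.2]
opening: 0.0934
gripper_force: 2.1
```

Run:
```python
from h import *
s,R=st()
D=0.038
def d2(tip): return delta(np.array(tip)+D*R[:,2],R)
for p in [(0.4956,0.264,0.14),(0.4956,0.264,0.096)]: print(p,d2(p))
```

```text
t 10.15 q [0.32, 0.064, 1.761, -0.102, 1.313, 0.225] tcp [0.5148, 0.1815, 0.0732] F [-2.4, -0.5, 4.2] open 0.0934 g 2.1
R [[-0.118, 0.992, 0.035], [0.988, 0.121, -0.092], [-0.095, 0.024, -0.995]]
(0.4956, 0.264, 0.14) [ 77.4  -7.4 -36.7]
(0.4956, 0.264, 0.096) [81.6 -8.5  7.1]
```

Emit:
play_rows(increments="0 0 -37 0 -1;20 -2 -37 0 -1;60 -7 -37 -3 -1;77 -7 -37 -5.5 -1;77 -7 -37 -5.5 -1;80 -8 -15 -5.5 -1;82 -8 -2 -5.5 -1;82 -8 7 -5.5 -1;82 -8 7 -5.5 -1;82 -8 7 -5.5 -1")

```text
t: 11.15
tool_pos: [0.4975, 0.2604, 0.0578]
orientation: [1.916, 2.381, -0.076]
force: [-0.7, -1.0, -0.4]
opening: 0.0928
gripper_force: 0.0
```

Emit:
play_rows(increments="-7 0 0.7 0 -1;-14 0 1.4 0.5 -1;-21 0.5 2 1 -1;-28 0.5 2.7 1.5 -1;-35 0.5 3.4 2 -1;-35 0.5 3.4 2 -1")

```text
t: 11.75
tool_pos: [0.5056, 0.2255, 0.0578]
orientation: [1.957, 2.345, -0.074]
force: [-0.0, 0.7, -0.1]
opening: 0.0931
gripper_force: 0.0
```

Run:
```python
from h import *
st(); trayfit()
print([(np.round(d["centre"],3),d["conf"]) for q in ("tray_mid","tray_near","tray_far") for d in robot.landmark_of("top",q)[:1]])
robot.read_camera("scene")
for q in ("tray_mid","tray_near","tray_far"):print([(np.round(d["centre"],3),d["conf"]) for d in robot.landmark_of("scene",q)[:1]])
```

```text
t 11.75 q [0.401, 0.11, 1.742, -0.103, 1.295, 0.249] tcp [0.5056, 0.2255, 0.0578] F [-0.0, 0.7, -0.1] open 0.0931 g 0.0
R [[-0.177, 0.984, 0.035], [0.979, 0.18, -0.092], [-0.097, 0.018, -0.995]]
0.8 ((0.5162578821182251, 0.15482531487941742), (0.17298997938632965, 0.19615185260772705), 10.386967658996582) riser frame [-0.024   0.0229]
tray_near [0.536 0.061 0.084] 0.96 [-0.1197  0.0151]
tray_mid [0.515 0.163 0.093] 0.91 [-0.0157  0.0233]
tray_far [0.493 0.262 0.089] 0.76 [0.0851 0.0326]
[(array([0.515, 0.163, 0.093]), 0.91), (array([0.536, 0.061, 0.084]), 0.96), (array([0.493, 0.262, 0.089]), 0.76)]
[(array([ 0.8  , -0.03 ,  0.019]), 0.63)]
[(array([0.533, 0.057, 0.084]), 0.78)]
[(array([0.498, 0.263, 0.091]), 0.84)]
```

Emit:
play_rows(increments="-7 -0.4 0.7 0.5 -1;-14 -0.8 1.4 1 -1;-21 -1.2 2 1.5 -1;-28 -1.6 2.7 2 -1;-35 -2 3.4 2.5 -1;-42 -2.4 4.1 3 -1;-49 -2.8 4.8 3.5 -1;-54 -3 5.3 3.5 -1;-54 -3 5.3 3.5 -1;-44 -3 5.3 3.5 -1;-44 -3 -40 3.5 -1;-44 -3 -90 3.5 -1;-44 -3 -140 3.5 -1;-44 -3 -190 3.5 -1;-44 -3 -240 3.5 -1;-44 -3 -240 3.5 -1")

```text
t: 13.95
tool_pos: [0.5045, 0.2076, 0.31]
orientation: [2.021, 2.282, -0.051]
force: [0.9, -0.1, 0.0]
opening: 0.0929
gripper_force: 0.0
```

Run:
```python
from h import *
st(); trayfit()
robot.read_camera("scene")
for q in ("tray_mid","tray_near","tray_far"):print([(np.round(d["centre"],3),d["conf"],rf(d["centre"])) for d in robot.landmark_of("scene",q)[:1]])
```

```text
t 13.95 q [0.372, -0.042, 1.434, -0.1, 1.735, 0.233] tcp [0.5045, 0.2076, 0.31] F [0.9, -0.1, 0.0] open 0.0929 g 0.0
R [[-0.119, 0.992, 0.048], [0.989, 0.122, -0.087], [-0.092, 0.037, -0.995]]
0.7 ((0.5188912153244019, 0.10610567778348923), (0.17623887956142426, 0.20835532248020172), 5.705453872680664) riser frame [-0.0727  0.0262]
tray_near [0.53  0.004 0.081] 0.6 [-0.1759  0.0282]
tray_mid [0.52  0.111 0.094] 0.93 [-0.0679  0.0246]
tray_far [0.504 0.207 0.089] 0.91 [0.0294 0.0289]
[(array([0.519, 0.108, 0.094]), 0.74, array([-0.0708,  0.0256]))]
[(array([0.531, 0.003, 0.085]), 0.98, array([-0.1762,  0.0265]))]
[(array([0.508, 0.21 , 0.088]), 0.85, array([0.0322, 0.0242]))]
```

```bash
cat > kin.py <<'E'
import numpy as np
from scipy.spatial.transform import Rotation as Ro
from scipy.optimize import least_squares
D=[([-1.291,.13,1.488,0,1.523,-.085],[.2141,-.5605,.1796]),([-1.266,1.082,.022,.003,1.986,-.059],[.3106,-.8134,.269]),
([-1.265,1.149,.023,.006,1.872,-.057],[.3257,-.853,.2133]),([.121,-.253,1.649,-.097,1.719,-.111],[.4692,.0683,.2965]),
([.467,.096,1.679,-.1,1.375,.271],[.4966,.2622,.0982]),([.323,.042,1.739,-.101,1.357,.225],[.514,.1831,.0966]),
([.372,-.042,1.434,-.1,1.735,.233],[.5045,.2076,.31])]
def fk(q,P,s4=1,s6=1):
    a1,h,L1,e,L2,d=P
    R=Ro.from_euler('z',q[0])*Ro.from_euler('y',q[1]); R1=Ro.from_euler('z',q[0])
    p=R1.apply([a1,0,h])+R.apply([0,0,L1]); R=R*Ro.from_euler('y',q[2]); p=p+R.apply([e,0,L2])
    R=R*Ro.from_euler('z',s4*q[3])*Ro.from_euler('y',q[4])*Ro.from_euler('z',s6*q[5]); p=p+R.apply([0,0,d])
    return p,R*Ro.from_matrix(np.array([[0,-1,0],[1,0,0],[0,0,1.]]))
try: P=np.load("P.npy")
except Exception: P=None
LO=np.array([-2.96,-.89,.02,-1.34,0,-2.66]); HI=np.array([2.96,2.26,2.5,4.48,2.73,2.66])
def ik(p,R,q0):
    f=lambda q:(lambda a:np.r_[(a[0]-p)*10,(R.inv()*a[1]).as_rotvec()*3])(fk(q,P))
    r=least_squares(f,np.clip(q0,LO+1e-4,HI-1e-4),bounds=(LO,HI)); return r.x,np.abs(r.fun).max()
E
python3 - <<'E'
from kin import *
from h import st
s,Rm=st()
for s4 in(1,-1):
  for s6 in (1,-1):
    r=least_squares(lambda x:np.concatenate([fk(q,x,s4,s6)[0]-p for q,p in D]),[0,.4,.4,0,.4,.3])
    print(s4,s6,np.round(r.x,4),np.sqrt((r.fun**2).mean()), np.degrees((Ro.from_matrix(Rm).inv()*fk(s["q"],r.x,s4,s6)[1]).magnitude()))
    if s4==s6==1: np.save("P.npy",r.x)
E
```

```text
t 14.4 q [0.369, -0.037, 1.449, -0.1, 1.732, 0.233] tcp [0.5013, 0.2048, 0.2993] F [-0.8, 0.5, -1.3] open 0.0932 g 0.0
R [[-0.119, 0.992, 0.033], [0.988, 0.121, -0.093], [-0.096, 0.021, -0.995]]
1 1 [-0.0026 -0.1444  0.3843  0.1024  0.5611 -0.0734] 0.02042855855412062 2.5041345711405374e-14
1 -1 [-0.0026 -0.1444  0.3843  0.1024  0.5611 -0.0734] 0.020428558554120634 26.647710985439762
-1 1 [-0.0018  0.0292  0.3786  0.0872  0.5583  0.1104] 0.020109246765284156 11.426790635336825
-1 -1 [-0.0018  0.0292  0.3786  0.0872  0.5583  0.1104] 0.020109246765284156 30.594259330237573
```

Run:
```python
from kin import *
def fk2(q,x):
    a1,h,L1,e,L2,d,e1,w,y=x
    R1=Ro.from_euler('z',q[0]); R=R1*Ro.from_euler('y',q[1]); p=R1.apply([a1,y,h])+R.apply([e1,0,L1]); R=R*Ro.from_euler('y',q[2]); p=p+R.apply([e,0,L2])
    R=R*Ro.from_euler('z',q[3])*Ro.from_euler('y',q[4]); return p+R.apply([w,0,d])
r=least_squares(lambda x:np.concatenate([fk2(q,x)-p for q,p in D]),[0,.4,.4,0,.4,.3,0,0,0])
print(np.round(r.x,3)); print(np.round(1000*r.fun.reshape(-1,3),1))
r=least_squares(lambda x:np.concatenate([fk(q,x)[0]-p for q,p in D]),[0,.4,.4,0,.4,.3]); print(np.round(1000*r.fun.reshape(-1,3),1))
# consistency: radial check
for q,p in D: print(np.round([np.hypot(p[0],p[1]),np.arctan2(p[1],p[0])-q[0],q[1]+q[2]+q[4]-np.pi],3))
```

```text
[-0.014  0.318  0.369  0.062  0.552  0.417  0.    -0.014  0.051]
[[ 0.2  0.1  0. ]
 [ 0.2 -0.2  0.2]
 [-0.3  0.2 -0.1]
 [-0.2 -0.1 -0. ]
 [-0.   0.1 -0. ]
 [ 0.1 -0.   0. ]
 [ 0.2 -0.1 -0.1]]
[[-47.6 -18.9   1.8]
 [-46.7 -26.2   1.5]
 [-55.8  -3.2  -3.8]
 [ -3.8  -4.6   1. ]
 [  3.3  -2.1  -1. ]
 [ -3.7  -4.7  -1.2]
 [  5.8  -0.7   1.7]]
[ 0.6    0.085 -0.001]
[ 0.871  0.06  -0.052]
[ 0.913  0.059 -0.098]
[ 0.474  0.024 -0.027]
[0.562 0.019 0.008]
[ 0.546  0.019 -0.004]
[ 0.546  0.018 -0.015]
```

```bash
python3 - <<'E'
s=open("kin.py").read()
i=s.index("def fk("); j=s.index("try:")
s=s[:i]+'''def fk(q,x):
    a1,h,L1,e,L2,d,e1,w,y=x
    R1=Ro.from_euler('z',q[0]); R=R1*Ro.from_euler('y',q[1]); p=R1.apply([a1,y,h])+R.apply([e1,0,L1]); R=R*Ro.from_euler('y',q[2]); p=p+R.apply([e,0,L2])
    R=R*Ro.from_euler('z',q[3])*Ro.from_euler('y',q[4]); p=p+R.apply([w,0,d]); R=R*Ro.from_euler('z',q[5])
    return p,R*Ro.from_matrix(np.array([[0,-1,0],[1,0,0],[0,0,1.]]))
'''+s[j:]
s+='''
def tool(az,pitch,sgn=1,roll=0):
    """tool z at azimuth az, pitch below horizontal; sgn*y upward; then roll about z (deg)"""
    a,t=np.radians([az,pitch]); z=np.array([np.cos(a)*np.cos(t),np.sin(a)*np.cos(t),-np.sin(t)]); x=sgn*np.cross([0,0,1],z)*-1; x/=np.linalg.norm(x)
    y=np.cross(z,x); return Ro.from_matrix(np.c_[x,y,z])*Ro.from_euler('z',roll,degrees=True)
'''
open("kin.py","w").write(s)
E
python3 - <<'E'
from kin import *
import kin
r=least_squares(lambda x:np.concatenate([fk(q,x)[0]-p for q,p in D]),[0,.4,.4,0,.4,.3,0,0,0]); np.save("P.npy",r.x); kin.P=r.x
from h import rw
O=0.038
def best(p,R):
    out=[]
    for q4 in(-1,0,1.5,3,4):
        for q6 in (-2,0,2):
            for q5 in (.7,1.8):
                q,e=ik(p,R,[np.arctan2(p[1],p[0]),.3,1.5,q4,q5,q6])
                if e<.01 and not any(np.abs(q-o).max()<.05 for o in out): out.append(q)
    return out
for pitch in (20,30):
  for sgn in(1,-1):
    for z,rx in((.084,-.146),(.30,-.16)):
      for roll in ((0,) if z<.1 else (0,180)):
        R=tool(97,pitch,sgn,roll); tip=np.r_[rw(rx,.0255),z]; p=tip+O*R.as_matrix()[:,2]
        print(pitch,sgn,z,roll,np.round(R.as_matrix()[:,1],2),[np.round(q,2).tolist() for q in best(p,R)])
E
```

```text
20 1 0.084 0 [ 0.04 -0.34 -0.94] [[-0.59, 0.72, 1.47, 0.84, 1.88, 0.7]]
20 1 0.3 0 [ 0.04 -0.34 -0.94] [[-0.61, 0.43, 1.44, 0.94, 2.1, 0.97]]
20 1 0.3 180 [-0.04  0.34  0.94] [[-0.61, 0.43, 1.44, 0.94, 2.1, -2.17]]
20 -1 0.084 0 [-0.04  0.34  0.94] [[-0.59, 0.72, 1.47, 0.84, 1.88, -2.44]]
20 -1 0.3 0 [-0.04  0.34  0.94] [[-0.61, 0.43, 1.44, 0.94, 2.1, -2.17]]
20 -1 0.3 180 [ 0.04 -0.34 -0.94] [[-0.61, 0.43, 1.44, 0.94, 2.1, 0.97]]
30 1 0.084 0 [ 0.06 -0.5  -0.87] [[-0.56, 0.58, 1.54, 0.76, 1.77, 0.74]]
30 1 0.3 0 [ 0.06 -0.5  -0.87] [[-0.58, 0.33, 1.45, 0.83, 2.03, 0.99]]
30 1 0.3 180 [-0.06  0.5   0.87] [[-0.58, 0.33, 1.45, 0.83, 2.03, -2.15]]
30 -1 0.084 0 [-0.06  0.5   0.87] [[-0.56, 0.58, 1.54, 0.76, 1.77, -2.4]]
30 -1 0.3 0 [-0.06  0.5   0.87] [[-0.58, 0.33, 1.45, 0.83, 2.03, -2.15]]
30 -1 0.3 180 [ 0.06 -0.5  -0.87] [[-0.58, 0.33, 1.45, 0.83, 2.03, 0.99]]
```

Run:
```python
from kin import *
from h import *
K,Rc,t=cam("scene"); c=-Rc.T@t
for uv in [(378,10),(360,30),(395,30),(427,75),(420,100)]:
    d=Rc.T@np.linalg.solve(K,[*uv,1]); print(uv,[np.round(c+d*(x-c[0])/d[0],2).tolist() for x in (-.15,-.3)])
# stretched start, tilt sequence endpoint, transit
az=95
q=[np.radians(az),.55,.03,0,np.pi-.58,0]; p,R=fk(q,np.load("P.npy")); print("pull start",np.round(p,3),np.round(R.as_matrix()[:,1:],2).tolist())
R=tool(az,25,-1)
q0=[np.radians(az),.1,.2,0,1.6,0]
pA=np.array([-.09,.5,.95]); qa,e=ik(pA,R,q0); print("A",np.round(qa,2),e)
way=[pA,[.2,.5,.75],[.5,.3,.6],[.5,.05,.5],np.r_[rw(-.25,.0255),.30]]
q=qa
for a,b in zip(way[:-1],way[1:]):
    for f in np.linspace(0,1,9)[1:]:
        q,e=ik(np.array(a)+(np.array(b)-a)*f,R,q)
    print(np.round(b,3),np.round(q,2),round(e,4))
```

```text
(378, 10) [[-0.15, 0.37, 0.42], [-0.3, 0.42, 0.39]]
(360, 30) [[-0.15, 0.3, 0.35], [-0.3, 0.35, 0.31]]
(395, 30) [[-0.15, 0.45, 0.34], [-0.3, 0.51, 0.31]]
(427, 75) [[-0.15, 0.62, 0.15], [-0.3, 0.69, 0.1]]
(420, 100) [[-0.15, 0.6, 0.04], [-0.3, 0.67, -0.02]]
pull start [-0.099  0.542  0.644] [[-0.09, -0.0], [1.0, 0.0], [0.0, -1.0]]
A [ 1.62 -0.47  0.94  0.04  1.54 -0.02] 2.220446049250313e-15
[0.2  0.5  0.75] [ 0.29 -0.61  1.5   1.11  1.69 -0.88] 0.0
[0.5 0.3 0.6] [-0.25 -0.04  1.34  1.2   1.98 -1.45] 0.0
[0.5  0.05 0.5 ] [-0.64  0.19  1.28  1.09  2.28 -1.81] 0.0
[ 0.541 -0.07   0.3  ] [-0.74  0.55  1.18  0.86  2.2  -2.17] 0.0
```

Run:
```python
from kin import *
from h import *
s,R=st()
for p in [(0.35,0.45,0.58),(-.095,.54,.63)]: print(p,delta(p))
q=s["q"]
for p,yaw in [((0.35,0.45,0.58),-44),((.1,.53,.6),-88),((-.095,.54,.63),-88)]:
    q,e=ik(np.array(p),Ro.from_matrix(R)*Ro.from_euler('z',yaw,degrees=True),q); print(np.round(q,2),e)
```

```text
t 14.4 q [0.369, -0.037, 1.449, -0.1, 1.732, 0.233] tcp [0.5013, 0.2048, 0.2993] F [-0.8, 0.5, -1.3] open 0.0932 g 0.0
R [[-0.119, 0.992, 0.033], [0.988, 0.121, -0.093], [-0.096, 0.021, -0.995]]
(0.35, 0.45, 0.58) [ 233.3 -114.5 -307. ]
(-0.095, 0.54, 0.63) [ 370.2 -544.1 -379.7]
[ 0.88  0.42  0.38 -0.12  2.39 -0.09] 3.816724714056363e-11
[ 1.33  0.41  0.34 -0.09  2.47 -0.39] 3.608224830031759e-13
[ 1.67  0.59  0.02 -0.04  2.61 -0.02] 0.05571396566020133
```

Emit:
play_rows(increments="233 -114 -307 -8 -1;233 -114 -307 -16 -1;233 -114 -307 -24 -1;233 -114 -307 -32 -1;233 -114 -307 -40 -1;233 -114 -307 -48 -1;233 -114 -307 -56 -1;233 -114 -307 -64 -1;233 -114 -307 -72 -1;370 -544 -370 -80 -1;370 -544 -370 -88 -1;370 -544 -370 -88 -1;370 -544 -370 -88 -1;370 -544 -370 -88 -1;370 -544 -370 -88 -1;370 -544 -370 -88 -1;370 -544 -370 -88 -1;370 -544 -370 -88 -1;370 -544 -370 -88 -1")

```text
t: 16.3
tool_pos: [-0.0981, 0.5385, 0.6165]
orientation: [-0.139, 3.103, -0.156]
force: [1.2, -7.4, 7.3]
opening: 0.0931
gripper_force: 0.0
```

Run:
```python
from h import *
s,R=st(); z=R[:,2]; print("tilt",np.degrees(np.arccos(-z[2])),"az",np.degrees(np.arctan2(z[1],z[0])))
```

```text
t 16.3 q [1.677, 0.61, 0.022, -0.05, 2.611, -0.025] tcp [-0.0981, 0.5385, 0.6165] F [1.2, -7.4, 7.3] open 0.0931 g 0.0
R [[-0.996, -0.087, 0.036], [-0.09, 0.991, -0.099], [-0.027, -0.101, -0.994]]
tilt 6.016419945719593 az -70.02369841980492
```

Emit:
play_rows(increments="0 40 -57 0 -1;0 80 -115 0 -1;0 80 -115 0 -1")

```text
t: 16.6
tool_pos: [-0.0905, 0.5464, 0.6239]
orientation: [-0.131, 3.11, -0.092]
force: [0.2, -0.5, 0.4]
opening: 0.0926
gripper_force: 0.0
```

Emit:
play_rows(increments="0 40 -57 0 -1;0 80 -115 0 -1;0 80 -115 0 -1")

```text
t: 16.9
tool_pos: [-0.0884, 0.5537, 0.6273]
orientation: [-0.132, 3.114, -0.048]
force: [-0.0, 0.0, 0.5]
opening: 0.0929
gripper_force: 0.0
```

Emit:
play_rows(increments="0 100 0 0 -1;0 200 0 0 -1;0 200 0 0 -1")

```text
t: 17.2
tool_pos: [-0.092, 0.6371, 0.5631]
orientation: [-0.134, 3.117, -0.009]
force: [0.2, -0.1, 0.1]
opening: 0.0934
gripper_force: 0.0
```

Run:
```python
from h import *
s,R=st(); z=R[:,2]; print("tilt",np.degrees(np.arccos(-z[2])),"az",np.degrees(np.arctan2(z[1],z[0])))
```

```text
t 17.2 q [1.649, 0.691, 0.025, -0.033, 2.432, -0.033] tcp [-0.092, 0.6371, 0.5631] F [0.2, -0.1, 0.1] open 0.0934 g 0.0
R [[-0.996, -0.086, 0.022], [-0.086, 0.996, -0.005], [-0.022, -0.007, -1.0]]
tilt 1.3062359532962133 az -12.640386205848548
```

Emit:
play_rows(increments="0 500 -700 0 -1;0 500 -700 0 -1;0 500 -700 0 -1;0 500 -700 0 -1")

```text
t: 17.6
tool_pos: [-0.0872, 0.6295, 0.587]
orientation: [-0.135, 3.119, 0.053]
force: [0.5, 0.4, -0.8]
opening: 0.0931
gripper_force: 0.0
```

Emit:
play_rows(increments="0 0 -500 0 -1;0 0 -500 0 -1;0 0 -500 0 -1;0 0 -500 0 -1")

```text
t: 18.0
tool_pos: [-0.0784, 0.548, 0.6616]
orientation: [-0.136, 3.121, 0.095]
force: [-0.6, -0.1, 0.6]
opening: 0.093
gripper_force: 0.0
```

Emit:
play_rows(increments="0 500 -700 0 -1;0 500 -700 0 -1;0 500 -700 0 -1;0 500 -700 0 -1;0 500 -700 0 -1;0 500 -700 0 -1;0 500 -700 0 -1;0 500 -700 0 -1")

```text
t: 18.8
tool_pos: [-0.0725, 0.5537, 0.6675]
orientation: [-0.137, 3.121, 0.14]
force: [0.3, 0.3, -0.5]
opening: 0.093
gripper_force: 0.0
```

Run:
```python
from h import *
s,R=st(); z=R[:,2]; print("tilt",np.degrees(np.arccos(-z[2])),"az",np.degrees(np.arctan2(z[1],z[0])))
```

```text
t 18.8 q [1.62, 0.516, 0.023, -0.025, 2.512, -0.059] tcp [-0.0725, 0.5537, 0.6675] F [0.3, 0.3, -0.5] open 0.093 g 0.0
R [[-0.996, -0.088, 0.01], [-0.087, 0.992, 0.09], [-0.018, 0.089, -0.996]]
tilt 5.211578923307488 az 83.50223664412974
```

Emit:
play_rows(increments="0 500 -500 0 -1;0 500 -500 0 -1")

```text
t: 19.0
tool_pos: [-0.0724, 0.569, 0.6693]
orientation: [-0.137, 3.121, 0.198]
force: [0.0, -0.8, -0.3]
opening: 0.0928
gripper_force: 0.0
```

Emit:
play_rows(increments="0 500 -500 0 -1;0 500 -500 0 -1")

```text
t: 19.2
tool_pos: [-0.0721, 0.582, 0.6718]
orientation: [-0.138, 3.119, 0.25]
force: [-0.9, 0.2, 0.2]
opening: 0.0929
gripper_force: 0.0
```

Emit:
play_rows(increments="0 500 -500 0 -1;0 500 -500 0 -1")

```text
t: 19.4
tool_pos: [-0.0718, 0.5926, 0.6771]
orientation: [-0.138, 3.117, 0.305]
force: [-0.3, 0.7, 0.0]
opening: 0.0932
gripper_force: 0.0
```

Emit:
play_rows(increments="0 500 -500 0 -1")

```text
t: 19.5
tool_pos: [-0.0719, 0.5996, 0.682]
orientation: [-0.138, 3.114, 0.347]
force: [-0.6, 0.3, 0.2]
opening: 0.0927
gripper_force: 0.0
```

Emit:
play_rows(increments="0 500 -500 0 -1")

```text
t: 19.6
tool_pos: [-0.072, 0.6052, 0.6904]
orientation: [-0.139, 3.11, 0.398]
force: [0.1, -0.7, 0.3]
opening: 0.0928
gripper_force: 0.0
```

Emit:
play_rows(increments="0 500 -500 0 -1")

```text
t: 19.7
tool_pos: [-0.072, 0.6097, 0.6995]
orientation: [-0.139, 3.105, 0.449]
force: [0.4, 0.4, 0.2]
opening: 0.0932
gripper_force: 0.0
```

```bash
cat >> h.py <<'E'
def tilt():
    s,R=st(); z=R[:,2]; print("tilt",np.degrees(np.arccos(-z[2])),"az",np.degrees(np.arctan2(z[1],z[0])),"y",np.round(R[:,1],3)); return s,R
E
python3 -c "
from h import *
tilt()"
```

```text
t 19.7 q [1.603, 0.483, 0.023, 0.003, 2.348, -0.054] tcp [-0.072, 0.6097, 0.6995] F [0.4, 0.4, 0.2] open 0.0932 g 0.0
R [[-0.996, -0.088, -0.012], [-0.087, 0.955, 0.283], [-0.014, 0.282, -0.959]]
tilt 16.42936441730112 az 92.33259260687335 y [-0.088  0.955  0.282]
```

Emit:
play_rows(increments="60 500 -700 0 -1;60 500 -700 0 -1")

```text
t: 19.9
tool_pos: [-0.0768, 0.5988, 0.7197]
orientation: [0.139, -3.096, -0.507]
force: [0.9, -1.1, 0.1]
opening: 0.0929
gripper_force: 0.0
```

Emit:
play_rows(increments="30 500 -700 0 -1")

```text
t: 20.0
tool_pos: [-0.0779, 0.5958, 0.7312]
orientation: [0.14, -3.086, -0.549]
force: [0.3, 1.1, -0.3]
opening: 0.093
gripper_force: 0.0
```

Emit:
play_rows(increments="0 500 -700 0 -1")

```text
t: 20.1
tool_pos: [-0.0769, 0.5917, 0.7456]
orientation: [0.14, -3.075, -0.599]
force: [-0.2, 0.1, -0.3]
opening: 0.0928
gripper_force: 0.0
```

Emit:
play_rows(increments="0 500 -700 0 -1")

```text
t: 20.2
tool_pos: [-0.0756, 0.5868, 0.7598]
orientation: [0.14, -3.063, -0.647]
force: [0.9, 0.3, -0.0]
opening: 0.0932
gripper_force: 0.0
```

Emit:
play_rows(increments="0 500 -700 0 -1")

```text
t: 20.3
tool_pos: [-0.0744, 0.5813, 0.7739]
orientation: [0.139, -3.05, -0.694]
force: [0.1, -0.2, 1.0]
opening: 0.0929
gripper_force: 0.0
```

Emit:
play_rows(increments="0 500 -700 0 -1")

```text
t: 20.4
tool_pos: [-0.0732, 0.5751, 0.788]
orientation: [0.139, -3.037, -0.74]
force: [0.6, -0.2, -0.1]
opening: 0.0931
gripper_force: 0.0
```

Emit:
play_rows(increments="0 500 -700 0 -1")

```text
t: 20.5
tool_pos: [-0.0721, 0.5683, 0.8023]
orientation: [0.139, -3.024, -0.786]
force: [0.2, -0.7, 0.5]
opening: 0.0931
gripper_force: 0.0
```

```bash
python3 -c "
from h import *
tilt()"
```

```text
t 20.5 q [1.587, 0.328, 0.023, 0.037, 2.282, -0.044] tcp [-0.0721, 0.5683, 0.8023] F [0.2, -0.7, 0.5] open 0.0931 g 0.0
R [[-0.996, -0.082, -0.036], [-0.089, 0.87, 0.486], [-0.009, 0.487, -0.873]]
tilt 29.14003030327922 az 94.24735223660007 y [-0.082  0.87   0.487]
```

Emit:
play_rows(increments="40 500 -600 0 -1")

```text
t: 20.6
tool_pos: [-0.0735, 0.5636, 0.8159]
orientation: [0.138, -3.009, -0.835]
force: [0.2, 0.1, -0.1]
opening: 0.0926
gripper_force: 0.0
```

Emit:
play_rows(increments="40 500 -600 0 -1")

```text
t: 20.7
tool_pos: [-0.0752, 0.5589, 0.829]
orientation: [0.138, -2.993, -0.881]
force: [-0.3, 0.6, 0.7]
opening: 0.0931
gripper_force: 0.0
```

Emit:
play_rows(increments="40 500 -600 0 -1")

```text
t: 20.8
tool_pos: [-0.0766, 0.553, 0.8424]
orientation: [0.139, -2.977, -0.927]
force: [0.1, 0.6, -0.5]
opening: 0.0924
gripper_force: 0.0
```

Emit:
play_rows(increments="40 500 -600 0 -1")

```text
t: 20.9
tool_pos: [-0.0777, 0.5462, 0.8564]
orientation: [0.138, -2.959, -0.973]
force: [1.2, -0.1, 0.4]
opening: 0.0925
gripper_force: 0.0
```

Emit:
play_rows(increments="40 500 -600 0 -1")

```text
t: 21.0
tool_pos: [-0.0787, 0.5385, 0.8706]
orientation: [0.138, -2.941, -1.02]
force: [-0.0, 0.3, -0.4]
opening: 0.0929
gripper_force: 0.0
```

Emit:
play_rows(increments="40 500 -600 0 -1")

```text
t: 21.1
tool_pos: [-0.0794, 0.53, 0.8849]
orientation: [0.138, -2.922, -1.066]
force: [0.7, -0.0, -0.3]
opening: 0.0928
gripper_force: 0.0
```

Emit:
play_rows(increments="40 500 -500 0 -1")

```text
t: 21.2
tool_pos: [-0.0807, 0.5244, 0.8991]
orientation: [0.138, -2.9, -1.115]
force: [0.3, 0.3, -0.7]
opening: 0.0929
gripper_force: 0.0
```

Emit:
play_rows(increments="40 500 -500 0 -1")

```text
t: 21.3
tool_pos: [-0.0818, 0.5191, 0.9122]
orientation: [0.138, -2.88, -1.161]
force: [0.2, 1.0, 0.2]
opening: 0.0928
gripper_force: 0.0
```

Emit:
play_rows(increments="40 500 -500 0 -1")

```text
t: 21.4
tool_pos: [-0.0827, 0.5126, 0.9257]
orientation: [0.137, -2.858, -1.206]
force: [-0.2, 0.3, -0.1]
opening: 0.0931
gripper_force: 0.0
```

Emit:
play_rows(increments="40 500 -500 0 -1")

```text
t: 21.5
tool_pos: [-0.0835, 0.5048, 0.9396]
orientation: [0.137, -2.835, -1.252]
force: [0.3, -0.2, -0.1]
opening: 0.0932
gripper_force: 0.0
```

```bash
python3 -c "
from h import *
tilt()"
```

```text
t 21.5 q [1.584, 0.136, 0.024, 0.074, 2.151, -0.016] tcp [-0.0835, 0.5048, 0.9396] F [0.3, -0.2, -0.1] open 0.0932 g 0.0
R [[-0.995, -0.065, -0.072], [-0.097, 0.671, 0.735], [0.0, 0.739, -0.674]]
tilt 47.632545903717265 az 95.55618437475972 y [-0.065  0.671  0.739]
```

Emit:
play_rows(increments="40 500 -450 0 -1")

```text
t: 21.6
tool_pos: [-0.0845, 0.4981, 0.9538]
orientation: [0.137, -2.811, -1.299]
force: [0.3, -0.1, 0.8]
opening: 0.093
gripper_force: 0.0
```

Emit:
play_rows(increments="40 500 -450 0 -1")

```text
t: 21.7
tool_pos: [-0.0853, 0.4911, 0.9676]
orientation: [0.137, -2.786, -1.344]
force: [-0.6, 0.7, -0.5]
opening: 0.093
gripper_force: 0.0
```

Emit:
play_rows(increments="40 500 -450 0 -1")

```text
t: 21.8
tool_pos: [-0.086, 0.483, 0.9815]
orientation: [0.136, -2.761, -1.389]
force: [0.3, 0.6, 0.5]
opening: 0.0929
gripper_force: 0.0
```

Emit:
play_rows(increments="40 500 -450 0 -1")

```text
t: 21.9
tool_pos: [-0.0865, 0.4737, 0.9956]
orientation: [0.136, -2.735, -1.434]
force: [0.1, 0.5, 0.3]
opening: 0.0928
gripper_force: 0.0
```

Emit:
play_rows(increments="40 500 -450 0 -1")

```text
t: 22.0
tool_pos: [-0.0868, 0.4634, 1.0098]
orientation: [0.136, -2.708, -1.478]
force: [-0.1, 1.3, 0.3]
opening: 0.0931
gripper_force: 0.0
```

Emit:
play_rows(increments="40 500 -450 0 -1")

```text
t: 22.1
tool_pos: [-0.087, 0.4522, 1.024]
orientation: [0.136, -2.68, -1.522]
force: [0.4, 0.0, -0.3]
opening: 0.0928
gripper_force: 0.0
```

Emit:
play_rows(increments="40 500 -450 0 -1")

```text
t: 22.2
tool_pos: [-0.0871, 0.44, 1.038]
orientation: [0.136, -2.651, -1.565]
force: [0.6, 0.3, -0.4]
opening: 0.093
gripper_force: 0.0
```

Emit:
play_rows(increments="40 500 -450 0 -1")

```text
t: 22.3
tool_pos: [-0.087, 0.427, 1.0519]
orientation: [0.136, -2.622, -1.608]
force: [0.1, 0.5, 0.6]
opening: 0.0932
gripper_force: 0.0
```

Emit:
play_rows(increments="40 500 -450 0 -1")

```text
t: 22.4
tool_pos: [-0.0873, 0.4131, 1.0655]
orientation: [0.137, -2.592, -1.65]
force: [0.9, 0.1, 0.1]
opening: 0.0926
gripper_force: 0.0
```

Emit:
play_rows(increments="40 500 -450 0 -1")

```text
t: 22.5
tool_pos: [-0.0899, 0.4014, 1.0768]
orientation: [0.136, -2.568, -1.686]
force: [0.3, -1.0, 0.5]
opening: 0.0933
gripper_force: 0.0
```

Emit:
play_rows(increments="40 500 -450 0 -1")

```text
t: 22.6
tool_pos: [-0.0822, 0.3973, 1.0837]
orientation: [0.102, -2.566, -1.719]
force: [3.2, 1.5, 0.1]
opening: 0.0926
gripper_force: 0.0
```

Emit:
play_rows(increments="40 500 -450 0 -1")

```text
t: 22.7
tool_pos: [-0.0847, 0.3876, 1.0911]
orientation: [0.101, -2.548, -1.743]
force: [-0.2, 0.2, -0.1]
opening: 0.0928
gripper_force: 0.0
```

Emit:
play_rows(increments="40 500 -450 0 -1")

```text
t: 22.8
tool_pos: [-0.0887, 0.3718, 1.103]
orientation: [0.116, -2.513, -1.776]
force: [-0.7, -0.8, 1.0]
opening: 0.093
gripper_force: 0.0
```

```bash
python3 -c "
from h import *
from kin import *
s,R=tilt(); p,Rk=fk(s['q'],P); print('model err',np.round(1000*(p-s['tool_pos']),1))"
```

```text
t 22.8 q [1.678, -0.096, 0.025, -0.007, 1.982, 0.007] tcp [-0.0887, 0.3718, 1.103] F [-0.7, -0.8, 1.0] open 0.093 g 0.0
R [[-0.995, -0.025, -0.094], [-0.097, 0.333, 0.938], [0.008, 0.943, -0.334]]
tilt 70.51441741196955 az 95.73445479770626 y [-0.025  0.333  0.943]
model err [ 0.9 -8.1 12.6]
```

Run:
```python
from kin import *
import kin
from h import *
s,Rm=st(); R=Ro.from_matrix(Rm)
D2=D+[(s["q"],s["tool_pos"]),([1.584,.136,.024,.074,2.151,-.016],[-.0835,.5048,.9396]),([1.587,.328,.023,.037,2.282,-.044],[-.0721,.5683,.8023])]
r=least_squares(lambda x:np.concatenate([fk(q,x)[0]-p for q,p in D2]),P); print(np.round(r.x,4),np.abs(r.fun).max()); np.save("P.npy",r.x); kin.P=r.x
pA=np.array(s["tool_pos"])
tipG=np.r_[rw(-.146,.0255),.084]; z=Rm[:,2]; G=tipG+.038*z; pre=G-0.12*z
way=[pA,[.0,.42,.95],[.2,.45,.75],[.48,.3,.6],[.5,.05,.5],pre+[0,0,.12],pre,G]
q=np.array(s["q"])
for a,b in zip(way[:-1],way[1:]):
    for f in np.linspace(0,1,9)[1:]: q,e=ik(np.array(a)+(np.array(b)-a)*f,R,q)
    print(np.round(b,3),np.round(q,2),round(e,4),"delta",np.round(1000*Rm.T@(np.array(b)-pA),0))
```

```text
t 22.8 q [1.678, -0.096, 0.025, -0.007, 1.982, 0.007] tcp [-0.0887, 0.3718, 1.103] F [-0.7, -0.8, 1.0] open 0.093 g 0.0
R [[-0.995, -0.025, -0.094], [-0.097, 0.333, 0.938], [0.008, 0.943, -0.334]]
[-1.000e-04  3.181e-01  3.691e-01  6.170e-02  5.533e-01  4.166e-01
 -2.000e-04 -2.000e-04  5.120e-02] 0.0004960348820893801
[0.   0.42 0.95] [-0.95 -0.74  1.09  2.52  2.21 -0.21] 0.0112 delta [ -94. -130.   88.]
[0.2  0.45 0.75] [ 0.03 -0.69  1.61  1.33  1.83 -0.95] 0.0 delta [-298. -314.  164.]
[0.48 0.3  0.6 ] [-0.27 -0.08  1.44  1.29  1.99 -1.48] 0.0 delta [-563. -512.   47.]
[0.5  0.05 0.5 ] [-0.64  0.22  1.31  1.15  2.28 -1.81] 0.0 delta [-559. -690. -156.]
[ 0.536 -0.043  0.231] [-0.72  0.64  1.28  0.87  2.14 -2.27] 0.0 delta [-588. -976. -158.]
[ 0.536 -0.043  0.111] [-0.72  0.81  1.27  0.8   2.02 -2.41] 0.0 delta [ -589. -1089.  -118.]
[0.525 0.069 0.071] [-0.6   0.72  1.5   0.85  1.85 -2.45] 0.0 delta [ -589. -1089.     2.]
```

Run:
```python
from kin import *
from h import *
s,Rm=st(); R=Ro.from_matrix(Rm)
pA=np.array(s["tool_pos"])
tipG=np.r_[rw(-.146,.0255),.084]; z=Rm[:,2]; G=tipG+.038*z; pre=G-0.12*z
way=[pA,[-.085,.58,.95],[.1,.58,.85],[.3,.5,.7],[.48,.3,.6],[.5,.05,.5],pre+[0,0,.12]]
q=np.array(s["q"])
for a,b in zip(way[:-1],way[1:]):
    n=max(2,int(np.linalg.norm(np.array(b)-a)/.025)); mx=0
    for f in np.linspace(0,1,n+1)[1:]:
        q1,e=ik(np.array(a)+(np.array(b)-a)*f,R,q); mx=max(mx,np.abs(q1-q).max()); q=q1
    print(np.round(b,3),np.round(q,2),round(e,4),"maxstep",round(mx,2),"delta",np.round(1000*Rm.T@(np.array(b)-pA),0), n)
```

```text
t 22.8 q [1.678, -0.096, 0.025, -0.007, 1.982, 0.007] tcp [-0.0887, 0.3718, 1.103] F [-0.7, -0.8, 1.0] open 0.093 g 0.0
R [[-0.995, -0.025, -0.094], [-0.097, 0.333, 0.938], [0.008, 0.943, -0.334]]
[-0.085  0.58   0.95 ] [ 1.54 -0.44  1.    0.12  1.36 -0.06] 0.0 maxstep 0.26 delta [-25. -75. 246.] 10
[0.1  0.58 0.85] [ 0.72 -0.56  1.32  0.89  1.44 -0.6 ] 0.0 maxstep 0.12 delta [-210. -174.  262.] 8
[0.3 0.5 0.7] [ 0.17 -0.48  1.58  1.24  1.66 -1.1 ] 0.0 maxstep 0.08 delta [-402. -347.  218.] 10
[0.48 0.3  0.6 ] [-0.27 -0.08  1.44  1.29  1.99 -1.48] 0.0 maxstep 0.06 delta [-563. -512.   47.] 11
[0.5  0.05 0.5 ] [-0.64  0.22  1.31  1.15  2.28 -1.81] 0.0 maxstep 0.04 delta [-559. -690. -156.] 10
[ 0.536 -0.043  0.231] [-0.72  0.64  1.28  0.87  2.14 -2.27] 0.0 maxstep 0.05 delta [-588. -976. -158.] 11
```

Emit:
play_rows(increments="-25 -75 246 0 -1;-25 -75 246 0 -1;-25 -75 246 0 -1;-25 -75 246 0 -1;-25 -75 246 0 -1;-25 -75 246 0 -1;-25 -75 246 0 -1;-25 -75 246 0 -1;-210 -174 262 0 -1;-210 -174 262 0 -1;-210 -174 262 0 -1;-210 -174 262 0 -1;-210 -174 262 0 -1;-210 -174 262 0 -1;-402 -347 218 0 -1;-402 -347 218 0 -1;-402 -347 218 0 -1;-402 -347 218 0 -1;-402 -347 218 0 -1;-402 -347 218 0 -1")

```text
t: 24.8
tool_pos: [0.2977, 0.5015, 0.698]
orientation: [0.123, -2.509, -1.77]
force: [0.6, 0.7, -0.9]
opening: 0.093
gripper_force: 0.0
```

Run:
```python
from kin import *
from h import *
s,Rm=tilt(); R=Ro.from_matrix(Rm)
pA=np.array(s["tool_pos"])
tipG=np.r_[rw(-.146,.0255),.084]; z=Rm[:,2]; G=tipG+.038*z; pre=G-0.12*z
for b in [[.3,.5,.7],[.48,.3,.6],[.5,.05,.5],pre+[0,0,.12],pre]: print(np.round(b,3),"delta",np.round(1000*Rm.T@(np.array(b)-pA),0))
```

```text
t 24.8 q [0.173, -0.475, 1.584, 1.236, 1.665, -1.104] tcp [0.2977, 0.5015, 0.698] F [0.6, 0.7, -0.9] open 0.093 g 0.0
R [[-0.994, -0.026, -0.102], [-0.105, 0.334, 0.937], [0.01, 0.942, -0.335]]
tilt 70.42671147229075 az 96.20607358984707 y [-0.026  0.334  0.942]
[0.3 0.5 0.7] delta [-2.  1. -2.]
[0.48 0.3  0.6 ] delta [-161. -164. -175.]
[0.5  0.05 0.5 ] delta [-156. -343. -377.]
[ 0.537 -0.043  0.231] delta [-186. -628. -378.]
[ 0.537 -0.043  0.111] delta [-187. -741. -338.]
```

Emit:
play_rows(increments="-161 -164 -175 0 -1;-161 -164 -175 0 -1;-161 -164 -175 0 -1;-161 -164 -175 0 -1;-161 -164 -175 0 -1;-161 -164 -175 0 -1;-156 -343 -377 0 -1;-156 -343 -377 0 -1;-156 -343 -377 0 -1;-156 -343 -377 0 -1;-156 -343 -377 0 -1;-156 -343 -377 0 -1;-186 -628 -378 0 -1;-186 -628 -378 0 -1;-186 -628 -378 0 -1;-186 -628 -378 0 -1;-186 -628 -378 0 -1;-186 -628 -378 0 -1;-186 -628 -378 0 -1;-186 -628 -378 0 -1")

```text
t: 26.8
tool_pos: [0.538, -0.0399, 0.2346]
orientation: [0.132, -2.51, -1.77]
force: [0.4, -0.0, -0.3]
opening: 0.0931
gripper_force: 0.0
```

Run:
```python
from h import *
s,R=tilt(); trayfit()
pA=np.array(s["tool_pos"]); z=R[:,2]
tipG=np.r_[rw(-.146,.0255),.084]; G=tipG+.038*z
for k in (.12,.06,0): print(k,"delta",np.round(1000*R.T@(G-k*z-pA),1))
im=snap("scene","s6.png"); cv2.imwrite("pics/c6.png",cv2.resize(im[60:240,200:460],None,fx=3,fy=3,interpolation=cv2.INTER_CUBIC))
```

```text
t 26.8 q [-0.707, 0.636, 1.271, 0.87, 2.14, -2.264] tcp [0.538, -0.0399, 0.2346] F [0.4, -0.0, -0.3] open 0.0931 g 0.0
R [[-0.994, -0.031, -0.105], [-0.109, 0.334, 0.936], [0.006, 0.942, -0.335]]
tilt 70.42155044547873 az 96.37308303834543 y [-0.031  0.334  0.942]
0.97 ((0.5176505446434021, 0.10575462877750397), (0.17312751710414886, 0.2080036848783493), 6.577638626098633) riser frame [-0.0729  0.0275]
tray_near [0.53  0.005 0.083] 0.66 [-0.1747  0.028 ]
tray_mid [0.517 0.111 0.095] 0.97 [-0.0676  0.0275]
tray_far [0.503 0.207 0.087] 0.94 [0.0298 0.0297]
0.12 delta [   0.5 -117.1   38.1]
0.06 delta [   0.5 -117.1   98.1]
0 delta [   0.5 -117.1  158.1]
```

View pics/c6.png

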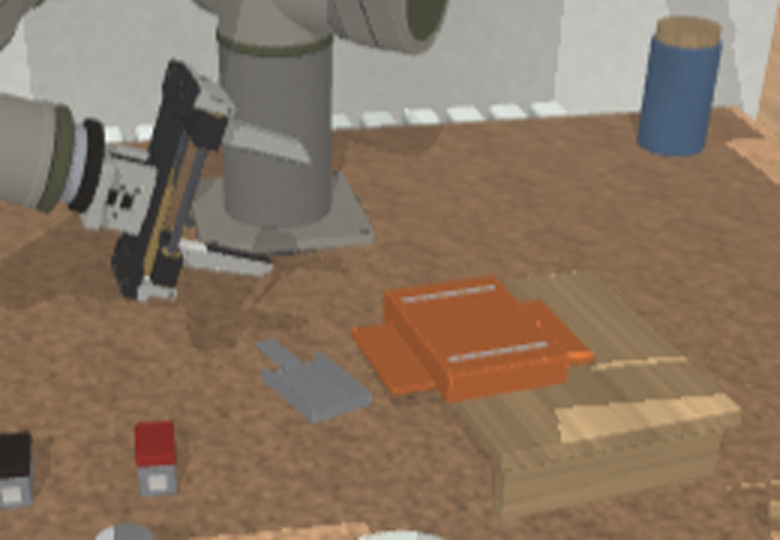

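Emit:
play_rows(increments="0 -40 20 0 -1;0 -80 30 0 -1;0 -120 40 0 -1;0 -120 60 0 -1;0 -120 80 0 -1;0 -120 100 0 -1;0 -120 120 0 -1;0 -120 135 0 -1;0 -120 150 0 -1;0 -120 165 0 -1;0 -120 165 0 -1")

```text
t: 28.2
tool_pos: [0.5223, 0.0767, 0.0643]
orientation: [0.13, -2.505, -1.772]
force: [-0.0, -0.4, 0.4]
opening: 0.093
gripper_force: 0.0
```

Run:
```python
from h import *
s,R=tilt(); tip=np.array(s["tool_pos"])-.038*R[:,2]; print("tip",tip,rf(tip))
im=snap("scene","s7.png"); cv2.imwrite("pics/c7.png",cv2.resize(im[110:210,260:420],None,fx=5,fy=5,interpolation=cv2.INTER_CUBIC))
```

```text
t 28.2 q [-0.585, 0.734, 1.5, 0.85, 1.847, -2.454] tcp [0.5223, 0.0767, 0.0643] F [-0.0, -0.4, 0.4] open 0.093 g 0.0
R [[-0.994, -0.028, -0.106], [-0.109, 0.331, 0.937], [0.009, 0.943, -0.332]]
tilt 70.58561797297949 az 96.45075200389653 y [-0.028  0.331  0.943]
tip [0.52628473 0.04106245 0.0769262 ] [-0.1382  0.0269]
```

View pics/c7.png

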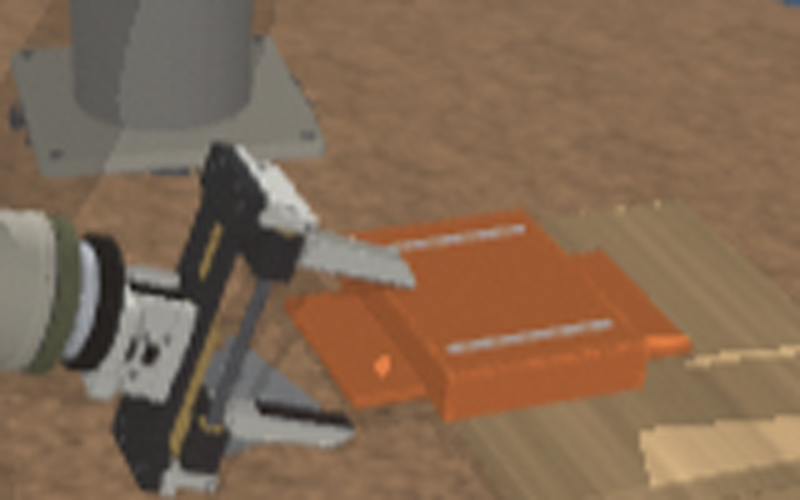

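Emit:
play_rows(increments="0 0 -9 0 -1;0 0 -9 0 0;0 0 -9 0 0.4;0 0 -9 0 0.6;0 0 -9 0 1;0 0 -9 0 1;0 0 -9 0 1;0 0 -9 0 1;0 0 -9 0 1;0 0 -9 0 1", force=8)

```text
t: 29.25
tool_pos: [0.5241, 0.0665, 0.0677]
orientation: [0.129, -2.507, -1.772]
force: [-0.4, -0.2, -0.2]
opening: 0.0257
gripper_force: 0.0
```

Run:
```python
from h import *
s,R=tilt(); tip=np.array(s["tool_pos"])-.038*R[:,2]; print("tip",tip,rf(tip)); trayfit()
```

```text
t 29.25 q [-0.597, 0.739, 1.483, 0.844, 1.86, -2.451] tcp [0.5241, 0.0665, 0.0677] F [-0.4, -0.2, -0.2] open 0.0257 g 0.0
R [[-0.994, -0.029, -0.104], [-0.108, 0.332, 0.937], [0.007, 0.943, -0.333]]
tilt 70.5327328309569 az 96.3511273294312 y [-0.029  0.332  0.943]
tip [0.52802746 0.03090259 0.08039933] [-0.1485  0.0264]
0.76 ((0.5176575183868408, 0.10607333481311798), (0.17657172679901123, 0.20771907269954681), 7.050930023193359) riser frame [-0.0726  0.0275]
tray_mid [0.517 0.108 0.096] 0.66 [-0.0705  0.0279]
tray_far [0.505 0.21  0.089] 0.61 [0.0324 0.0273]
```

Emit:
play_rows(increments="0 0 0 0 1;0 0 0 0 1;0 0 0 0 1;0 0 0 0 1")

```text
t: 29.9
tool_pos: [0.5241, 0.0665, 0.0677]
orientation: [0.129, -2.507, -1.772]
force: [0.1, 0.3, -0.4]
opening: 0.0162
gripper_force: 7.5
```

Emit:
play_rows(increments="0 5 -1.7 0 1;0 9 -3.3 0 1;0 14 -5 0 1;0 19 -6.7 0 1;0 24 -8.3 0 1;0 28 -10 0 1;0 33 -11.7 0 1;0 38 -13.3 0 1;0 38 -13.3 0 1", force=20)

```text
t: 30.8
tool_pos: [0.5247, 0.0664, 0.1088]
orientation: [0.13, -2.509, -1.772]
force: [0.2, -1.4, 1.1]
opening: 0.01
gripper_force: 19.3
```

Emit:
play_rows(increments="0 9 -3.3 0 1;0 19 -6.7 0 1;0 28 -10 0 1;0 38 -13.3 0 1;0 47 -17 0 1;0 57 -20 0 1;0 57 -20 0 1", force=60)

```text
t: 31.5
tool_pos: [0.5255, 0.0664, 0.1699]
orientation: [0.131, -2.51, -1.771]
force: [-0.5, 0.3, -1.5]
opening: 0.0072
gripper_force: 60.0
```

Run:
```python
from h import *
s,R=tilt(); tip=np.array(s["tool_pos"])-.038*R[:,2]; print("tip",tip,rf(tip)); print("wt",np.round(s["wrist_torque"],2))
im=snap("scene","s8.png"); cv2.imwrite("pics/c8.png",cv2.resize(im[80:210,240:430],None,fx=4,fy=4,interpolation=cv2.INTER_CUBIC))
```

```text
t 31.5 q [-0.596, 0.563, 1.511, 0.884, 1.954, -2.334] tcp [0.5255, 0.0664, 0.1699] F [-0.5, 0.3, -1.5] open 0.0072 g 60.0
R [[-0.994, -0.031, -0.103], [-0.108, 0.334, 0.937], [0.005, 0.942, -0.335]]
tilt 70.42884535676605 az 96.29196666356255 y [-0.031  0.334  0.942]
tip [0.5294351  0.03078238 0.18266987] [-0.1488  0.025 ]
wt [-0.93 -0.32 -0.01]
```

View pics/c8.png

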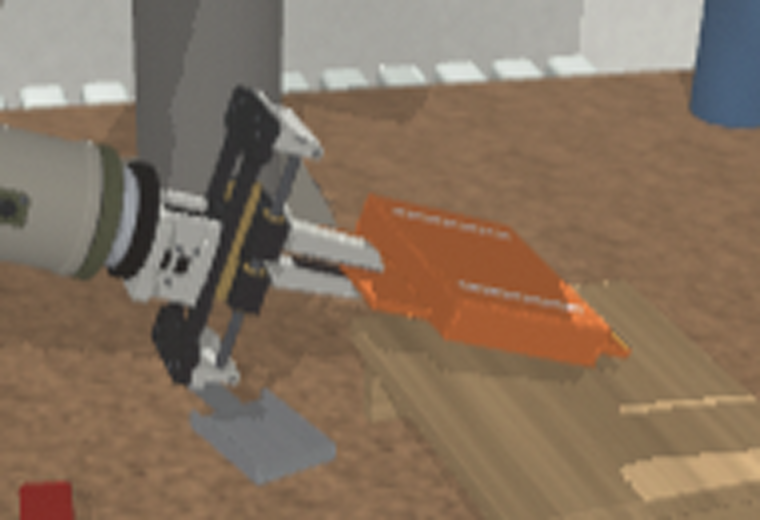

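Emit:
play_rows(increments="0 20 -7 0 1;0 40 -14 0 1;0 60 -20 0 1;0 80 -26 0 1;0 95 -26 0 1;0 110 -18 0 1;0 110 -18 6 1;0 110 -18 12 1;0 110 -18 18 1;0 110 -18 24 1;0 110 -18 30 1;0 110 -18 37 1;0 110 -18 44 1;0 110 -18 51 1;0 110 -18 58 1;0 110 -18 65 1;0 110 -18 72 1;0 110 -18 79 1;0 110 -18 85 1;0 110 -18 90 1")

```text
t: 33.55
tool_pos: [0.5232, 0.0869, 0.2779]
orientation: [-1.366, -1.507, -0.952]
force: [-0.3, -0.5, -3.3]
opening: 0.0073
gripper_force: 59.9
```

Emit:
play_rows(increments="0 0 0 7 1;0 0 0 14 1;0 0 0 21 1;0 0 0 28 1;0 0 0 35 1;0 0 0 42 1;0 0 0 49 1;0 0 0 56 1;0 0 0 63 1;0 0 0 70 1;0 0 0 77 1;0 0 0 83 1;0 0 0 88 1;0 0 0 90 1;0 0 0 90 1")

```text
t: 35.05
tool_pos: [0.5233, 0.0868, 0.278]
orientation: [-1.909, -0.098, 0.081]
force: [-0.2, 0.5, -1.7]
opening: 0.0074
gripper_force: 59.9
```

Run:
```python
from h import *
s,R=tilt(); tip=np.array(s["tool_pos"])-.038*R[:,2]; print("tip",tip,rf(tip)); print("wt",np.round(s["wrist_torque"],2))
z=R[:,2]; print("down 1mm:",np.round(R.T@[0,0,-1],3),"fwd",np.round(R.T@[*UX,0],3))
im=snap("scene","s9.png"); cv2.imwrite("pics/c9.png",cv2.resize(im[40:210,220:450],None,fx=3,fy=3,interpolation=cv2.INTER_CUBIC))
```

```text
t 35.05 q [-0.571, 0.389, 1.523, 0.96, 2.037, 0.968] tcp [0.5233, 0.0868, 0.278] F [-0.2, 0.5, -1.7] open 0.0074 g 59.9
R [[0.994, 0.028, -0.104], [0.108, -0.332, 0.937], [-0.008, -0.943, -0.333]]
tilt 70.54219959645903 az 96.3628497797782 y [ 0.028 -0.332 -0.943]
tip [0.52727674 0.05119264 0.29064001] [-0.1283  0.0247]
wt [-0.97 -0.07 -0.03]
down 1mm: [0.008 0.943 0.333] fwd [-0.015 -0.333  0.943]
```

View pics/c9.png

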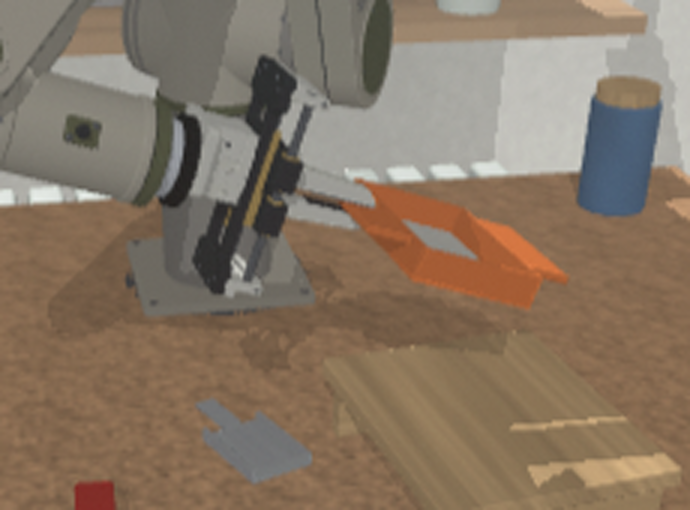

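Emit:
play_rows(increments="0 28 10 0 1;0 57 20 0 1;0 85 30 0 1;0 105 37 0 1;0 118 42 0 1;0 123 43.5 0 1;0 123 43.5 0 1")

```text
t: 35.8
tool_pos: [0.5225, 0.0865, 0.1476]
orientation: [-1.908, -0.098, 0.08]
force: [0.5, 0.6, -1.9]
opening: 0.0076
gripper_force: 59.9
```

Emit:
play_rows(increments="0 2 0.7 0 1;0 4 1.3 0 1;0 4 1.3 0 1")

```text
t: 36.1
tool_pos: [0.5228, 0.0861, 0.1438]
orientation: [-1.91, -0.099, 0.079]
force: [-1.6, -1.3, -1.7]
opening: 0.0074
gripper_force: 59.9
```

Emit:
play_rows(increments="0 2 0.7 0 1;0 3 1 0 1;0 3 1 0 1")

```text
t: 36.4
tool_pos: [0.5224, 0.0862, 0.1402]
orientation: [-1.909, -0.098, 0.08]
force: [0.4, 0.5, -2.0]
opening: 0.0075
gripper_force: 59.9
```

Run:
```python
from h import *
s,R=tilt(); tip=np.array(s["tool_pos"])-.038*R[:,2]; print("tip",tip,rf(tip)); print("wt",np.round(s["wrist_torque"],2))
```

```text
t 36.4 q [-0.573, 0.587, 1.545, 0.884, 1.904, 0.776] tcp [0.5224, 0.0862, 0.1402] F [0.4, 0.5, -2.0] open 0.0075 g 59.9
R [[0.994, 0.029, -0.104], [0.108, -0.332, 0.937], [-0.008, -0.943, -0.333]]
tilt 70.53383090788253 az 96.3429836792297 y [ 0.029 -0.332 -0.943]
tip [0.52640494 0.05061195 0.15284301] [-0.1287  0.0256]
wt [-0.93 -0.04 -0.07]
```

Emit:
play_rows(increments="0 2 0.7 0 1;0 2 0.7 0 1")

```text
t: 36.6
tool_pos: [0.5225, 0.0862, 0.1383]
orientation: [-1.908, -0.098, 0.08]
force: [-0.4, 0.2, -1.2]
opening: 0.0078
gripper_force: 59.9
```

Emit:
play_rows(increments="0 2 0.7 0 1;0 2 0.7 0 1")

```text
t: 36.8
tool_pos: [0.5227, 0.0861, 0.137]
orientation: [-1.907, -0.099, 0.079]
force: [-0.7, -2.2, 5.3]
opening: 0.0075
gripper_force: 60.1
```

Emit:
play_rows(increments="0 2 0.7 0 1;0 2 0.7 0 1")

```text
t: 37.0
tool_pos: [0.5229, 0.0859, 0.1356]
orientation: [-1.907, -0.099, 0.078]
force: [-0.1, -3.5, 7.9]
opening: 0.0076
gripper_force: 60.2
```

Emit:
play_rows(increments="0 0 0 0 0.7;0 0 0 0 0.6;0 0 0 0 0.5;0 0 0 0 0.4;0 0 0 0 0.3;0 0 0 0 0.2;0 0 0 0 0;0 0 0 0 -0.2;0 0 0 0 -0.4;0 0 0 0 -0.6;0 0 0 0 -0.8;0 0 0 0 -1;0 0 0 0 -1;0 0 0 0 -1;0 0 0 0 -1;0 0 0 0 -1")

```text
t: 38.6
tool_pos: [0.5225, 0.0862, 0.1339]
orientation: [-1.909, -0.098, 0.08]
force: [-0.6, -0.2, -0.1]
opening: 0.0933
gripper_force: 0.3
```

Emit:
play_rows(increments="0 5 2 0 -1;0 10 4 0 -1;0 15 5 0 -1;0 15 5 0 -1;0 15 5 0 -1")

```text
t: 39.1
tool_pos: [0.5222, 0.086, 0.118]
orientation: [-1.908, -0.098, 0.081]
force: [0.3, 0.7, -0.1]
opening: 0.0933
gripper_force: 0.0
```

Run:
```python
from h import *
s,R=tilt(); tip=np.array(s["tool_pos"])-.038*R[:,2]; print("tip",tip,rf(tip)); trayfit(.1)
im=snap("scene","s10.png"); cv2.imwrite("pics/c10.png",cv2.resize(im[80:220,240:440],None,fx=4,fy=4,interpolation=cv2.INTER_CUBIC))
```

```text
t 39.1 q [-0.573, 0.626, 1.539, 0.876, 1.884, 0.749] tcp [0.5222, 0.086, 0.118] F [0.3, 0.7, -0.1] open 0.0933 g 0.0
R [[0.994, 0.029, -0.104], [0.108, -0.332, 0.937], [-0.008, -0.943, -0.333]]
tilt 70.56523114104232 az 96.35238418378394 y [ 0.029 -0.332 -0.943]
tip [0.52621037 0.05035322 0.13059924] [-0.129   0.0258]
0.78 ((0.5210725665092468, 0.1155259907245636), (0.17486844956874847, 0.2095434069633484), 5.678866863250732) riser frame [-0.0636  0.0229]
tray_near [0.533 0.01  0.106] 0.79 [-0.1696  0.0237]
tray_mid [0.521 0.118 0.093] 0.86 [-0.0611  0.0226]
tray_far [0.512 0.215 0.11 ] 0.65 [0.0362 0.0199]
```

View pics/c10.png

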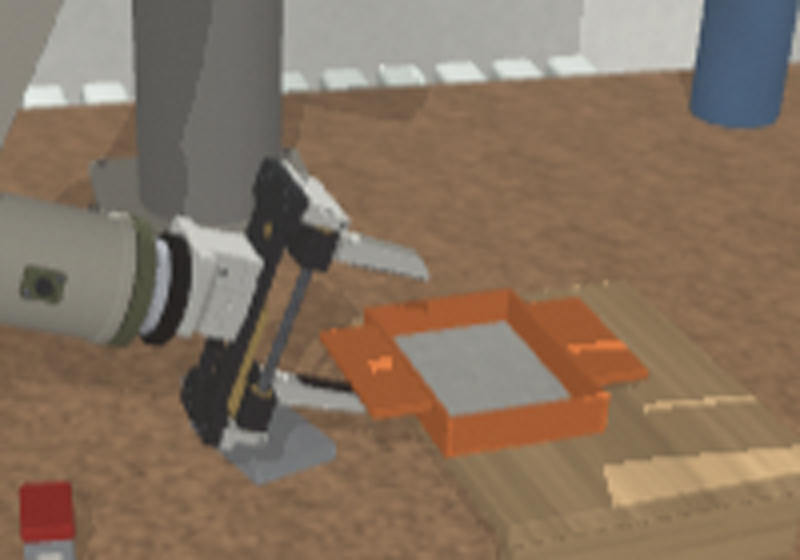

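Emit:
play_rows(increments="0 0 -30 0 -1;0 0 -60 0 -1;0 0 -80 0 -1;0 0 -80 -8 -1;0 0 -80 -16 -1;0 0 -80 -24 -1;0 0 -80 -32 -1;0 0 -80 -40 -1;0 0 -80 -48 -1;0 0 -80 -56 -1;0 0 -80 -64 -1;0 0 -80 -72 -1;0 0 -80 -80 -1;0 0 -80 -86 -1;0 0 -80 -90 -1;0 0 -80 -90 -1")

```text
t: 41.0
tool_pos: [0.5307, 0.0109, 0.1449]
orientation: [-1.363, -1.513, -0.956]
force: [-0.3, -0.1, -0.2]
opening: 0.0931
gripper_force: 0.0
```

Run:
```python
from h import *
s,R=tilt(); p=np.array(s["tool_pos"]); tip=p-.038*R[:,2]; print("tip",tip,rf(tip)); trayfit(.1)
robot.read_camera("scene")
for q in ("tray_mid","tray_near","tray_far"):print([(np.round(d["centre"],3),d["conf"],rf(d["centre"])) for d in robot.landmark_of("scene",q)[:1]])
for x in (-.19,-.175,-.104,-.115): print(x,np.round(1000*R.T@(np.r_[rw(x,.023),.107]-tip),1))
```

```text
t 41.0 q [-0.658, 0.679, 1.397, 0.839, 1.996, -0.802] tcp [0.5307, 0.0109, 0.1449] F [-0.3, -0.1, -0.2] open 0.0931 g 0.0
R [[-0.03, 0.994, -0.104], [0.332, 0.108, 0.937], [0.943, -0.006, -0.333]]
tilt 70.52477346426099 az 96.34033416060052 y [ 0.994  0.108 -0.006]
tip [ 0.53469032 -0.02468442  0.15753392] [-0.2045  0.0266]
0.67 ((0.5207942724227905, 0.1152677908539772), (0.1710936278104782, 0.2093946784734726), 5.705674648284912) riser frame [-0.0639  0.0232]
tray_near [0.53  0.014 0.106] 0.77 [-0.166   0.0265]
tray_mid [0.521 0.117 0.095] 0.93 [-0.0619  0.0226]
tray_far [0.511 0.22  0.11 ] 0.6 [0.0411 0.0199]
[(array([0.523, 0.114, 0.096]), 0.81, array([-0.0651,  0.0216]))]
[(array([0.533, 0.009, 0.106]), 0.64, array([-0.1705,  0.0244]))]
[(array([0.508, 0.216, 0.112]), 0.77, array([0.0373, 0.0232]))]
-0.19 [-42.8   3.7  30.5]
-0.175 [-37.8   3.5  44.7]
-0.104 [-14.1   2.5 111.6]
-0.115 [-17.8   2.6 101.2]
```

Emit:
play_rows(increments="-20 3 10 0 -1;-42 3.6 30 0 -1;-40 3.6 38 0 -1;-38 3.5 44 0 -1;-36 3.4 50 0 -1;-33.5 3.3 57 0 -1;-31 3.2 64 0 -1;-28.5 3.1 71 0 -1;-26 3 78 0 -1;-23.5 2.9 85 0 -1;-21 2.8 92 0 -1;-19 2.7 98 0 -1;-17 2.6 104 0 -1;-15 2.5 109 0 -1;-14.5 2.5 110.5 0 -1;-14.5 2.5 110.5 0 -1;-14.5 2.5 90 0 -1;0 2.5 50 0 -1;0 2.5 0 0 -1;100 2 0 0 -1")

```text
t: 43.45
tool_pos: [0.5305, 0.0242, 0.1858]
orientation: [-1.368, -1.496, -0.953]
force: [1.3, 0.4, -0.1]
opening: 0.0928
gripper_force: 0.0
```

Run:
```python
from h import *
s,R=tilt(); trayfit(.1)
robot.read_camera("scene")
for q in ("tray_mid","tray_near","tray_far"):print([(np.round(d["centre"],3),d["conf"],rf(d["centre"])) for d in robot.landmark_of("scene",q)[:1]])
```

```text
t 43.45 q [-0.645, 0.604, 1.425, 0.871, 2.021, -0.738] tcp [0.5305, 0.0242, 0.1858] F [1.3, 0.4, -0.1] open 0.0928 g 0.0
R [[-0.016, 0.995, -0.103], [0.328, 0.102, 0.939], [0.945, -0.019, -0.328]]
tilt 70.87456608565215 az 96.24551828377518 y [ 0.995  0.102 -0.019]
tray_near [0.525 0.077 0.103] 0.79 [-0.1026  0.0236]
tray_mid [0.512 0.18  0.095] 0.61 [0.0017 0.0243]
tray_far [0.498 0.282 0.108] 0.58 [0.1047 0.0254]
[(array([0.516, 0.178, 0.093]), 0.76, array([-0.0006,  0.0207]))]
[(array([0.526, 0.073, 0.107]), 0.69, array([-0.1064,  0.0233]))]
[(array([0.502, 0.281, 0.112]), 0.93, array([0.1029, 0.0213]))]
```

```bash
cat >> kin.py <<'E'
def path(s,Rm,way,step=.025):
    R=Ro.from_matrix(Rm); pA=np.array(s["tool_pos"]); q=np.array(s["q"]); way=[pA]+[np.array(w,float) for w in way]
    for a,b in zip(way[:-1],way[1:]):
        n=max(2,int(np.linalg.norm(b-a)/step)); mx=0
        for f in np.linspace(0,1,n+1)[1:]:
            q1,e=ik(a+(b-a)*f,R,q); mx=max(mx,np.abs(q1-q).max()); q=q1
        print(np.round(b,3),np.round(q,2),round(e,4),"maxstep",round(mx,2),"delta",np.round(1000*Rm.T@(b-pA),0),n)
    return q
E
python3 - <<'E'
from kin import *
from h import *
s,Rm=st()
path(s,Rm,[[.5,.05,.5],[.48,.3,.6],[.3,.5,.7],[.1,.58,.7],[-.1,.6,.55],[-.1,.6,.45],[-.1,.55,.40]])
E
```

```text
t 43.9 q [-0.637, 0.59, 1.429, 0.874, 2.021, -0.739] tcp [0.5309, 0.0284, 0.1911] F [0.1, -0.6, -0.0] open 0.0935 g 0.0
R [[-0.028, 0.994, -0.105], [0.331, 0.108, 0.937], [0.943, -0.009, -0.332]]
[0.5  0.05 0.5 ] [-0.64  0.23  1.3   1.15  2.29 -0.24] 0.0 maxstep 0.05 delta [299. -31. -79.] 12
[0.48 0.3  0.6 ] [-0.27 -0.07  1.43  1.29  1.99  0.09] 0.0 maxstep 0.04 delta [477. -25. 124.] 10
[0.3 0.5 0.7] [ 0.17 -0.47  1.58  1.24  1.67  0.46] 0.0 maxstep 0.06 delta [ 643. -183.  297.] 11
[0.1  0.58 0.7 ] [ 0.71 -0.78  1.76  0.94  1.32  0.79] 0.0 maxstep 0.1 delta [ 675. -373.  393.] 8
[-0.1   0.6   0.55] [ 1.65 -0.89  2.04  0.01  0.82  1.56] 0.199 maxstep 0.14 delta [ 545. -568.  483.] 10
[-0.1   0.6   0.45] [ 1.7  -0.89  2.21 -0.1   0.68  1.67] 0.339 maxstep 0.05 delta [ 451. -568.  516.] 4
[-0.1   0.55  0.4 ] [ 2.   -0.89  2.29 -0.66  0.79  2.24] 0.4903 maxstep 0.33 delta [ 387. -573.  486.] 2
```

Emit:
play_rows(increments="299 -31 -79 0 -1;299 -31 -79 0 -1;299 -31 -79 0 -1;299 -31 -79 0 -1;299 -31 -79 0 -1;299 -31 -79 0 -1;299 -31 -79 0 -1;477 -25 124 0 -1;477 -25 124 0 -1;477 -25 124 0 -1;477 -25 124 0 -1;477 -25 124 0 -1;477 -25 124 0 -1;643 -183 297 0 -1;643 -183 297 0 -1;643 -183 297 0 -1;643 -183 297 0 -1;643 -183 297 0 -1;643 -183 297 0 -1;643 -183 297 0 -1")

```text
t: 45.9
tool_pos: [0.2953, 0.5018, 0.7035]
orientation: [-1.356, -1.517, -0.958]
force: [0.3, 0.5, 0.7]
opening: 0.0929
gripper_force: 0.0
```

Run:
```python
from kin import *
from h import *
s,Rm=tilt()
path(s,Rm,[[.1,.62,.68],[-.1,.67,.55]])
```

```text
t 45.9 q [0.173, -0.471, 1.574, 1.241, 1.671, 0.464] tcp [0.2953, 0.5018, 0.7035] F [0.3, 0.5, 0.7] open 0.0929 g 0.0
R [[-0.036, 0.994, -0.107], [0.33, 0.113, 0.937], [0.943, -0.002, -0.332]]
tilt 70.59308686857902 az 96.5082735219259 y [ 0.994  0.113 -0.002]
[0.1  0.62 0.68] [ 0.82 -0.72  1.77  0.88  1.2   0.79] 0.0 maxstep 0.09 delta [  24. -181.  139.] 9
[-0.1   0.67  0.55] [ 1.59 -0.8   2.05  0.15  0.66  1.42] 0.0 maxstep 0.11 delta [ -75. -374.  251.] 9
```

Emit:
play_rows(increments="24 -181 139 0 -1;24 -181 139 0 -1;24 -181 139 0 -1;24 -181 139 0 -1;24 -181 139 0 -1;24 -181 139 0 -1;-75 -374 251 0 -1;-75 -374 251 0 -1;-75 -374 251 0 -1;-75 -374 251 0 -1;-75 -374 251 0 -1;-75 -374 251 0 -1;-75 -374 251 0 -1")

```text
t: 47.2
tool_pos: [-0.0965, 0.67, 0.5454]
orientation: [-1.365, -1.517, -0.952]
force: [0.1, -0.9, 0.8]
opening: 0.093
gripper_force: 0.0
```

Emit:
play_rows(increments="-500 0 -500 0 -1;-500 0 -500 0 -1;-500 0 -500 0 -1")

```text
t: 47.5
tool_pos: [-0.102, 0.6438, 0.5062]
orientation: [-1.39, -1.525, -0.952]
force: [0.0, -0.5, 0.1]
opening: 0.0929
gripper_force: 0.0
```

Emit:
play_rows(increments="-500 0 -500 0 -1")

```text
t: 47.6
tool_pos: [-0.109, 0.6388, 0.4907]
orientation: [-1.413, -1.54, -0.946]
force: [-0.2, -0.4, -0.2]
opening: 0.0929
gripper_force: 0.0
```

Emit:
play_rows(increments="-500 0 -500 0 -1")

```text
t: 47.7
tool_pos: [-0.1182, 0.6316, 0.4776]
orientation: [-1.437, -1.553, -0.944]
force: [0.4, -0.5, -0.2]
opening: 0.0928
gripper_force: 0.0
```

Run:
```python
from h import *
tilt()
```

```text
t 47.7 q [1.721, -0.892, 2.182, -0.108, 0.696, 1.681] tcp [-0.1182, 0.6316, 0.4776] F [0.4, -0.5, -0.2] open 0.0928 g 0.0
R [[-0.033, 0.997, -0.068], [0.399, 0.076, 0.914], [0.917, 0.003, -0.4]]
tilt 66.42926197321881 az 94.28080240980329 y [0.997 0.076 0.003]
```

Emit:
play_rows(increments="-500 80 -500 0 -1")

```text
t: 47.8
tool_pos: [-0.1247, 0.6241, 0.4652]
orientation: [-1.461, -1.566, -0.942]
force: [0.3, 0.3, -0.0]
opening: 0.093
gripper_force: 0.0
```

Emit:
play_rows(increments="-500 80 -500 0 -1")

```text
t: 47.9
tool_pos: [-0.1325, 0.6144, 0.4533]
orientation: [-1.488, -1.578, -0.943]
force: [-0.3, 0.7, -0.8]
opening: 0.093
gripper_force: 0.0
```

Emit:
play_rows(increments="-500 80 -500 0 -1")

```text
t: 48.0
tool_pos: [-0.1429, 0.6013, 0.442]
orientation: [-1.516, -1.588, -0.948]
force: [0.2, 0.9, -0.5]
opening: 0.0928
gripper_force: 0.0
```

Emit:
play_rows(increments="-500 80 -500 0 -1")

```text
t: 48.1
tool_pos: [-0.1558, 0.5838, 0.4314]
orientation: [-1.545, -1.596, -0.955]
force: [0.4, -0.5, -0.2]
opening: 0.0931
gripper_force: 0.0
```

Emit:
play_rows(increments="-500 80 -500 0 -1")

```text
t: 48.2
tool_pos: [-0.1707, 0.5609, 0.4212]
orientation: [-1.573, -1.601, -0.966]
force: [-0.7, 0.1, -0.9]
opening: 0.0927
gripper_force: 0.0
```

Emit:
play_rows(increments="-500 80 -500 0 -1")

```text
t: 48.3
tool_pos: [-0.1867, 0.5316, 0.4112]
orientation: [-1.598, -1.604, -0.98]
force: [-0.4, -0.6, -1.7]
opening: 0.093
gripper_force: 0.0
```

Run:
```python
from h import *
tilt()
```

```text
t 48.3 q [2.262, -0.892, 2.226, -0.75, 1.05, 2.378] tcp [-0.1867, 0.5316, 0.4112] F [-0.4, -0.6, -1.7] open 0.093 g 0.0
R [[-0.034, 0.998, 0.052], [0.502, -0.028, 0.864], [0.864, 0.055, -0.501]]
tilt 59.96605240647407 az 86.54218214784707 y [ 0.998 -0.028  0.055]
```

Run:
```python
from kin import *
from h import *
b=onplane("scene",(77,164),0); print("box corner",b)
for z in (.05,.1,.15,.2): print(z,pix("scene",[b[0],b[1],z]))
print("box far corner top", [np.round(onplane("scene",(92,125),z),2) for z in (.05,.1,.15)])
s,Rm=st()
path(s,Rm,[[.0,.62,.5],[.3,.5,.6],[.45,.2,.55],[.45,-.2,.5],[.25,-.45,.45],[.05,-.55,.42]])
```

```text
box corner [ 0.13644595 -0.75413379  0.        ]
0.05 [ 72.7799501 150.6463327]
0.1 [ 68.39872098 136.78263975]
0.15 [ 63.84689883 122.37913266]
0.2 [ 59.11432218 107.4036571 ]
box far corner top [array([-0.08, -0.74,  0.05]), array([ 0.05, -0.7 ,  0.1 ]), array([ 0.17, -0.66,  0.15])]
t 48.3 q [2.262, -0.892, 2.226, -0.75, 1.05, 2.378] tcp [-0.1867, 0.5316, 0.4112] F [-0.4, -0.6, -1.7] open 0.093 g 0.0
R [[-0.034, 0.998, 0.052], [0.502, -0.028, 0.864], [0.864, 0.055, -0.501]]
[0.   0.62 0.5 ] [ 1.46 -0.86  2.05  0.06  0.91  1.44] 0.0 maxstep 0.14 delta [115. 189.  42.] 8
[0.3 0.5 0.6] [ 0.3  -0.62  1.73  0.95  1.52  0.51] 0.0 maxstep 0.11 delta [131. 497. -96.] 13
[0.45 0.2  0.55] [-0.47 -0.26  1.57  1.11  2.05 -0.03] 0.0 maxstep 0.08 delta [ -68.  653. -323.] 13
[ 0.45 -0.2   0.5 ] [-0.99  0.42  0.95  0.98  2.47 -0.42] 0.0 maxstep 0.07 delta [-312.  661. -643.] 16
[ 0.25 -0.45  0.45] [-1.37  0.8   0.5   0.72  2.73 -0.82] 0.1402 maxstep 0.07 delta [-474.  466. -845.] 12
[ 0.05 -0.55  0.42] [-1.61  0.86  0.43  0.13  2.73 -1.5 ] 0.4884 maxstep 0.08 delta [-544.  267. -927.] 9
```

Emit:
play_rows(increments="115 189 42 0 -1;115 189 42 0 -1;115 189 42 0 -1;115 189 42 0 -1;115 189 42 0 -1;115 189 42 0 -1;131 497 -96 0 -1;131 497 -96 0 -1;131 497 -96 0 -1;131 497 -96 0 -1;131 497 -96 0 -1;131 497 -96 0 -1;131 497 -96 0 -1;131 497 -96 0 -1;-68 653 -323 0 -1;-68 653 -323 0 -1;-68 653 -323 0 -1;-68 653 -323 0 -1;-68 653 -323 0 -1;-68 653 -323 0 -1")

```text
t: 50.3
tool_pos: [0.4323, 0.2365, 0.5558]
orientation: [-1.591, -1.609, -0.979]
force: [1.0, 0.8, 1.1]
opening: 0.0932
gripper_force: 0.0
```

Run:
```python
from kin import *
from h import *
s,Rm=tilt()
path(s,Rm,[[.45,.2,.55],[.45,-.2,.52],[.25,-.45,.5]])
```

```text
t 50.3 q [-0.411, -0.333, 1.618, 1.119, 2.015, 0.02] tcp [0.4323, 0.2365, 0.5558] F [1.0, 0.8, 1.1] open 0.0932 g 0.0
R [[-0.039, 0.998, 0.048], [0.501, -0.022, 0.865], [0.864, 0.057, -0.499]]
tilt 60.03332220495908 az 86.84562721343137 y [ 0.998 -0.022  0.057]
[0.45 0.2  0.55] [-0.47 -0.26  1.57  1.11  2.05 -0.03] 0.0 maxstep 0.04 delta [-24.  18. -28.] 2
[ 0.45 -0.2   0.52] [-0.99  0.43  0.9   1.02  2.49 -0.37] 0.0 maxstep 0.07 delta [-250.   25. -359.] 16
[ 0.25 -0.45  0.5 ] [-1.39  0.75  0.5   0.83  2.73 -0.71] 0.3012 maxstep 0.06 delta [-385. -170. -575.] 12
```

Emit:
play_rows(increments="-250 25 -359 0 -1;-250 25 -359 0 -1;-250 25 -359 0 -1;-250 25 -359 0 -1;-250 25 -359 0 -1;-250 25 -359 0 -1;-250 25 -359 0 -1;-250 25 -359 0 -1;-250 25 -359 0 -1;-385 -170 -575 0 -1;-385 -170 -575 0 -1;-385 -170 -575 0 -1;-385 -170 -575 0 -1;-385 -170 -575 0 -1;-385 -170 -575 0 -1;-385 -170 -575 0 -1;-385 -170 -575 0 -1")

```text
t: 52.0
tool_pos: [0.261, -0.413, 0.4604]
orientation: [-1.64, -1.615, -0.996]
force: [-0.5, 0.2, -0.2]
opening: 0.0931
gripper_force: 0.0
```

Run:
```python
from kin import *
from h import *
s,Rm=tilt()
path(s,Rm,[[.25,-.45,.5],[.1,-.5,.5],[.05,-.6,.5]])
```

```text
t 52.0 q [-1.35, 0.733, 0.574, 0.749, 2.732, -0.779] tcp [0.261, -0.413, 0.4604] F [-0.5, 0.2, -0.2] open 0.0931 g 0.0
R [[-0.034, 0.996, 0.088], [0.525, -0.057, 0.849], [0.85, 0.074, -0.521]]
tilt 58.61683196758647 az 84.11542567548074 y [ 0.996 -0.057  0.074]
[ 0.25 -0.45  0.5 ] [-1.4   0.75  0.47  0.86  2.73 -0.68] 0.2335 maxstep 0.06 delta [ 15.  -6. -53.] 2
[ 0.1 -0.5  0.5] [-1.59  0.68  0.56  0.41  2.73 -1.22] 0.5004 maxstep 0.09 delta [  -7. -152. -109.] 6
[ 0.05 -0.6   0.5 ] [-1.66  0.84  0.3   0.33  2.73 -1.32] 0.8471 maxstep 0.07 delta [ -57. -196. -198.] 4
```

Emit:
play_rows(increments="-7 -152 -109 0 -1;-7 -152 -109 0 -1;-7 -152 -109 0 -1;-7 -152 -109 0 -1")

```text
t: 52.4
tool_pos: [0.1416, -0.4364, 0.4315]
orientation: [-1.677, -1.639, -0.986]
force: [-0.1, -1.1, 0.1]
opening: 0.093
gripper_force: 0.0
```

Emit:
play_rows(increments="-300 -50 -500 0 -1;-300 -50 -500 0 -1")

```text
t: 52.6
tool_pos: [0.1336, -0.4908, 0.3928]
orientation: [-1.709, -1.657, -0.978]
force: [0.2, 0.4, 0.6]
opening: 0.0932
gripper_force: 0.0
```

Emit:
play_rows(increments="-300 -50 -500 0 -1;-300 -50 -500 0 -1")

```text
t: 52.8
tool_pos: [0.122, -0.5299, 0.355]
orientation: [-1.739, -1.672, -0.97]
force: [-0.3, 0.2, 0.8]
opening: 0.0929
gripper_force: 0.0
```

Emit:
play_rows(increments="-300 -50 -500 0 -1;-300 -50 -500 0 -1")

```text
t: 53.0
tool_pos: [0.1071, -0.557, 0.3248]
orientation: [-1.769, -1.688, -0.961]
force: [-0.5, 0.7, 0.3]
opening: 0.0927
gripper_force: 0.0
```

Emit:
play_rows(increments="-300 -50 -500 0 -1;-300 -50 -500 0 -1")

```text
t: 53.2
tool_pos: [0.0902, -0.5757, 0.3018]
orientation: [-1.797, -1.704, -0.95]
force: [-0.6, -0.2, 0.4]
opening: 0.0929
gripper_force: 0.0
```

Run:
```python
from h import *
tilt()
```

```text
t 53.2 q [-1.599, 1.188, 0.068, 0.34, 2.732, -1.294] tcp [0.0902, -0.5757, 0.3018] F [-0.6, -0.2, 0.4] open 0.0929 g 0.0
R [[-0.018, 0.988, 0.155], [0.651, -0.106, 0.752], [0.759, 0.114, -0.641]]
tilt 50.12383386715696 az 78.38493553443311 y [ 0.988 -0.106  0.114]
```

Emit:
play_rows(increments="-150 -150 -600 0 -1;-150 -150 -600 0 -1")

```text
t: 53.4
tool_pos: [0.0576, -0.5806, 0.3062]
orientation: [-1.822, -1.719, -0.936]
force: [-0.2, 0.1, -0.0]
opening: 0.093
gripper_force: 0.0
```

Emit:
play_rows(increments="-150 -150 -600 0 -1;-150 -150 -600 0 -1")

```text
t: 53.6
tool_pos: [0.0262, -0.5841, 0.3128]
orientation: [-1.849, -1.736, -0.919]
force: [-0.1, 0.2, 0.0]
opening: 0.0929
gripper_force: 0.0
```

Emit:
play_rows(increments="-200 -150 -500 0 -1;-200 -150 -500 0 -1")

```text
t: 53.8
tool_pos: [-0.0059, -0.5877, 0.3116]
orientation: [-1.869, -1.748, -0.905]
force: [-0.4, -0.1, 0.5]
opening: 0.0925
gripper_force: 0.0
```

Emit:
play_rows(increments="-200 -150 -500 0 -1;-200 -150 -500 0 -1")

```text
t: 54.0
tool_pos: [-0.0365, -0.5859, 0.3195]
orientation: [-1.885, -1.76, -0.891]
force: [-0.4, -0.1, 1.0]
opening: 0.0932
gripper_force: 0.0
```

Emit:
play_rows(increments="-300 -150 -500 0 -1;-300 -150 -500 0 -1")

```text
t: 54.2
tool_pos: [-0.0615, -0.5833, 0.3233]
orientation: [-1.895, -1.766, -0.884]
force: [0.0, -0.8, 0.1]
opening: 0.0936
gripper_force: 0.0
```

Run:
```python
from h import *
tilt()
```

```text
t 54.2 q [-1.784, 1.155, 0.022, 0.073, 2.732, -1.659] tcp [-0.0615, -0.5833, 0.3233] F [0.0, -0.8, 0.1] open 0.0936 g 0.0
R [[0.001, 0.985, 0.175], [0.73, -0.12, 0.673], [0.683, 0.127, -0.719]]
tilt 44.03194408439107 az 75.40882948793438 y [ 0.985 -0.12   0.127]
```

Run:
```python
from kin import *
from h import *
for uv in [(100,122),(155,120),(130,105),(250,100)]: print(uv,np.round(onplane("scene",uv,0),3))
s,Rm=tilt()
# predicted wrist/elbow
print("wrist",np.array(s["tool_pos"])-.4166*Rm[:,2])
path(s,Rm,[[.0,-.55,.5],[0.05,-.45,.6]])
```

```text
(100, 122) [-0.226 -0.75   0.   ]
(155, 120) [-0.211 -0.535  0.   ]
(130, 105) [-0.404 -0.659  0.   ]
(250, 100) [-0.383 -0.133  0.   ]
t 54.2 q [-1.784, 1.155, 0.022, 0.073, 2.732, -1.659] tcp [-0.0615, -0.5833, 0.3233] F [0.0, -0.8, 0.1] open 0.0936 g 0.0
R [[0.001, 0.985, 0.175], [0.73, -0.12, 0.673], [0.683, 0.127, -0.719]]
tilt 44.03194408439107 az 75.40882948793438 y [ 0.985 -0.12   0.127]
wrist [-0.13441781 -0.86348531  0.62283636]
[ 0.   -0.55  0.5 ] [-1.74  0.77  0.29  0.24  2.73 -1.46] 0.3415 maxstep 0.07 delta [145.  79. -94.] 7
[ 0.05 -0.45  0.6 ] [-1.7   0.45  0.56  0.39  2.73 -1.29] 0.4298 maxstep 0.06 delta [286. 129. -90.] 6
```

Emit:
play_rows(increments="145 79 -94 0 -1;145 79 -94 0 -1;145 79 -94 0 -1")

```text
t: 54.5
tool_pos: [-0.0098, -0.5856, 0.3696]
orientation: [-1.948, -1.805, -0.833]
force: [-0.1, -0.2, -0.3]
opening: 0.0931
gripper_force: 0.0
```

Emit:
play_rows(increments="140 60 -360 0 -1;140 60 -360 0 -1")

```text
t: 54.7
tool_pos: [0.0007, -0.5823, 0.4026]
orientation: [-1.991, -1.835, -0.796]
force: [0.4, -0.2, 0.8]
opening: 0.0931
gripper_force: 0.0
```

Emit:
play_rows(increments="140 30 -360 0 -1;140 30 -360 0 -1")

```text
t: 54.9
tool_pos: [0.0042, -0.5771, 0.4345]
orientation: [-2.036, -1.862, -0.759]
force: [0.3, 0.3, 0.8]
opening: 0.0927
gripper_force: 0.0
```

Emit:
play_rows(increments="140 30 -360 0 -1;140 30 -360 0 -1")

```text
t: 55.1
tool_pos: [0.0086, -0.5701, 0.466]
orientation: [-2.081, -1.889, -0.724]
force: [0.1, 1.5, -0.5]
opening: 0.0931
gripper_force: 0.0
```

Emit:
play_rows(increments="140 30 -360 0 -1;140 30 -360 0 -1")

```text
t: 55.3
tool_pos: [0.0138, -0.5613, 0.4975]
orientation: [-2.126, -1.916, -0.69]
force: [-0.2, 0.6, -0.3]
opening: 0.0931
gripper_force: 0.0
```

Run:
```python
from h import *
tilt()
```

```text
t 55.3 q [-1.736, 0.863, 0.022, 0.336, 2.732, -1.356] tcp [0.0138, -0.5613, 0.4975] F [-0.2, 0.6, -0.3] open 0.0931 g 0.0
R [[0.052, 0.977, 0.207], [0.885, -0.141, 0.444], [0.463, 0.16, -0.872]]
tilt 29.33647524572841 az 64.97828946513633 y [ 0.977 -0.141  0.16 ]
```

Emit:
play_rows(increments="100 -150 -200 0 -1;100 -150 -200 0 -1")

```text
t: 55.5
tool_pos: [-0.04, -0.5539, 0.514]
orientation: [-2.165, -1.944, -0.645]
force: [-0.0, 0.1, 0.0]
opening: 0.0926
gripper_force: 0.0
```

Emit:
play_rows(increments="100 -120 -300 0 -1;100 -120 -300 0 -1")

```text
t: 55.7
tool_pos: [-0.0784, -0.5415, 0.5345]
orientation: [-2.204, -1.966, -0.598]
force: [-0.1, -0.5, 0.1]
opening: 0.0926
gripper_force: 0.0
```

Emit:
play_rows(increments="100 -100 -300 0 -1;100 -100 -300 0 -1")

```text
t: 55.9
tool_pos: [-0.1109, -0.526, 0.5564]
orientation: [-2.238, -1.989, -0.545]
force: [-0.2, 0.6, 0.2]
opening: 0.0931
gripper_force: 0.0
```

Emit:
play_rows(increments="100 -50 -300 0 -1;100 -50 -300 0 -1")

```text
t: 56.1
tool_pos: [-0.1297, -0.5097, 0.5807]
orientation: [-2.27, -2.012, -0.486]
force: [-0.7, -0.4, 0.9]
opening: 0.0929
gripper_force: 0.0
```

Run:
```python
from h import *
s,R=tilt(); print("wrist",np.array(s["tool_pos"])-.4166*R[:,2])
```

```text
t 56.1 q [-1.974, 0.699, 0.022, 0.18, 2.732, -1.7] tcp [-0.1297, -0.5097, 0.5807] F [-0.7, -0.4, 0.9] open 0.0929 g 0.0
R [[0.093, 0.978, 0.188], [0.956, -0.141, 0.258], [0.279, 0.156, -0.948]]
tilt 18.63687997633296 az 53.97926874905315 y [ 0.978 -0.141  0.156]
wrist [-0.20801877 -0.61738138  0.9754471 ]
```

Emit:
play_rows(increments="100 -60 -300 0 -1;100 -60 -300 0 -1")

```text
t: 56.3
tool_pos: [-0.1511, -0.4908, 0.6038]
orientation: [-2.298, -2.033, -0.424]
force: [0.3, 0.7, 0.5]
opening: 0.0929
gripper_force: 0.0
```

Emit:
play_rows(increments="60 -40 -300 0 -1;60 -40 -300 0 -1")

```text
t: 56.5
tool_pos: [-0.1655, -0.473, 0.6249]
orientation: [-2.323, -2.05, -0.365]
force: [0.7, 0.0, 0.6]
opening: 0.0927
gripper_force: 0.0
```

Emit:
play_rows(increments="30 0 -300 0 -1;30 0 -300 0 -1")

```text
t: 56.7
tool_pos: [-0.1659, -0.4586, 0.646]
orientation: [-2.346, -2.066, -0.308]
force: [0.0, 1.3, 1.1]
opening: 0.0931
gripper_force: 0.0
```

Run:
```python
from kin import *
from h import *
s,R=tilt(); print("wrist",np.array(s["tool_pos"])-.4166*R[:,2])
lm("top",["tin%d_mid"%i for i in (1,2,3,4)]) if robot.read_camera("top") is not None else 0
path(s,R,[[.05,-.5,.5],[.4,-.4,.4],[.55,-.33,.3]])
```

```text
t 56.7 q [-2.079, 0.568, 0.022, 0.163, 2.732, -1.808] tcp [-0.1659, -0.4586, 0.646] F [0.0, 1.3, 1.1] open 0.0931 g 0.0
R [[0.116, 0.982, 0.146], [0.982, -0.135, 0.129], [0.147, 0.129, -0.981]]
tilt 11.262935299443377 az 41.51429516130369 y [ 0.982 -0.135  0.129]
wrist [-0.22684392 -0.51254898  1.05455863]
top tin1_mid [([0.569, -0.207, 0.021], 0.59)]
top tin2_mid [([0.78, -0.244, 0.049], 0.33)]
top tin3_mid []
top tin4_mid [([0.558, -0.339, 0.022], 0.87), ([0.509, 0.181, 0.093], 0.31)]
[ 0.05 -0.5   0.5 ] [-1.68  0.11  0.93  0.17  2.24 -1.46] 0.0 maxstep 0.25 delta [-37. 199. 169.] 10
[ 0.4 -0.4  0.4] [-1.02  0.06  1.18  0.21  1.93 -0.82] 0.0 maxstep 0.05 delta [ 87. 516. 332.] 15
[ 0.55 -0.33  0.3 ] [-0.75  0.17  1.24  0.2   1.71 -0.59] 0.0 maxstep 0.04 delta [158. 641. 461.] 7
```

Run:
```python
from kin import *
from h import *
s,R=st()
path(s,R,[[.05,-.5,.5],[.4,-.3,.45],[.42,.05,.45],[.32,.25,.42],[.25,.2,.40]])
```

```text
t 56.95 q [-2.078, 0.572, 0.023, 0.163, 2.731, -1.808] tcp [-0.1661, -0.4602, 0.6438] F [0.6, -0.9, -0.6] open 0.0932 g 0.0
R [[0.115, 0.982, 0.148], [0.982, -0.135, 0.133], [0.15, 0.13, -0.98]]
[ 0.05 -0.5   0.5 ] [-1.68  0.12  0.93  0.17  2.24 -1.46] 0.0 maxstep 0.25 delta [-36. 199. 168.] 10
[ 0.4  -0.3   0.45] [-0.91 -0.11  1.25  0.22  2.   -0.7 ] 0.0 maxstep 0.05 delta [193. 509. 295.] 16
[0.42 0.05 0.45] [-0.16 -0.45  1.53  0.17  1.93  0.04] 0.0 maxstep 0.07 delta [539. 482. 344.] 14
[0.32 0.25 0.42] [ 0.49 -0.57  1.66  0.05  1.85  0.63] 0.0 maxstep 0.08 delta [720. 353. 386.] 9
[0.25 0.2  0.4 ] [ 0.44 -0.82  1.84  0.06  1.93  0.59] 0.0 maxstep 0.08 delta [659. 288. 388.] 3
```

Emit:
play_rows(increments="-36 199 168 0 -1;-36 199 168 0 -1;-36 199 168 0 -1;-36 199 168 0 -1;-36 199 168 0 -1;-36 199 168 0 -1;-36 199 168 0 -1;193 509 295 0 -1;193 509 295 0 -1;193 509 295 0 -1;193 509 295 0 -1;193 509 295 0 -1;193 509 295 0 -1;193 509 295 0 -1;193 509 295 0 -1;193 509 295 0 -1;193 509 295 0 -1")

```text
t: 58.65
tool_pos: [0.4003, -0.2994, 0.4498]
orientation: [-2.341, -2.067, -0.312]
force: [0.5, 0.9, 0.4]
opening: 0.0927
gripper_force: 0.0
```

Emit:
play_rows(increments="346 -27 49 0 -1;346 -27 49 0 -1;346 -27 49 0 -1;346 -27 49 0 -1;346 -27 49 0 -1;346 -27 49 0 -1;346 -27 49 0 -1;346 -27 49 0 -1;527 -156 91 0 -1;527 -156 91 0 -1;527 -156 91 0 -1;527 -156 91 0 -1;527 -156 91 0 -1;466 -221 93 0 -1;466 -221 93 0 -1;466 -221 93 0 -1")

```text
t: 60.25
tool_pos: [0.2485, 0.1972, 0.4013]
orientation: [2.347, 2.064, 0.316]
force: [1.1, 0.4, 0.7]
opening: 0.093
gripper_force: 0.0
```

Emit:
play_rows(increments="-370 -320 -100 0 -1;-370 -320 -100 0 -1")

```text
t: 60.45
tool_pos: [0.2111, 0.1567, 0.4246]
orientation: [-2.347, -2.063, -0.249]
force: [0.2, -0.2, -0.4]
opening: 0.093
gripper_force: 0.0
```

Emit:
play_rows(increments="-370 -320 -100 0 -1;-370 -320 -100 0 -1")

```text
t: 60.65
tool_pos: [0.1852, 0.1187, 0.4679]
orientation: [-2.344, -2.063, -0.2]
force: [0.7, -0.8, 0.3]
opening: 0.093
gripper_force: 0.0
```

Run:
```python
from h import *
tilt()
```

```text
t 60.65 q [0.184, -0.891, 1.715, 0.095, 2.212, 0.372] tcp [0.1852, 0.1187, 0.4679] F [0.7, -0.8, 0.3] open 0.093 g 0.0
R [[0.123, 0.989, 0.087], [0.987, -0.131, 0.094], [0.104, 0.075, -0.992]]
tilt 7.36216504028697 az 46.97134053406829 y [ 0.989 -0.131  0.075]
```

```bash
cat >> h.py <<'E'
def tins():
    cam("top"); im=robot.read_camera("top"); out={}
    for n in ("tin1_mid","tin4_mid"):
        L=[d for d in robot.landmark_of("top",n)[:2]]; print(n,[(np.round(d["centre"],3),round(d["conf"],2)) for d in L])
        r=robot.regions_of("top",n)
        for d in r[:2]:
            ys,xs=np.nonzero(d["pixels"]); P=np.array([onplane("top",(x,y),.045)[:2] for x,y in zip(xs,ys)],np.float32)
            print("  region",round(d["conf"],2),len(xs),[np.round(v,3) for v in cv2.minAreaRect(P)])
    hsv=cv2.cvtColor(im,cv2.COLOR_BGR2HSV)
    for nm,mk in (("red",((hsv[...,0]<6)|(hsv[...,0]>172))&(hsv[...,1]>170)&(hsv[...,2]>60)),("black",(im.max(2)<45))):
        m=np.zeros((400,640),np.uint8); m[150:300,330:520]=mk[150:300,330:520]
        n,lab,stt,_=cv2.connectedComponentsWithStats(m)
        for i in range(1,n):
            if stt[i,4]>60:
                ys,xs=np.nonzero(lab==i); P=np.array([onplane("top",(x,y),.045)[:2] for x,y in zip(xs,ys)],np.float32); print("  color",nm,len(xs),[np.round(v,3) for v in cv2.minAreaRect(P)])
E
python3 - <<'E'
from h import *
tins(); trayfit(.1)
E
```

```text
tin1_mid []
  region 0.61 348 [array([ 0.566, -0.202]), array([0.039, 0.06 ]), np.float64(88.878)]
tin4_mid [(array([ 0.56 , -0.338,  0.023]), 0.89)]
  region 0.74 412 [array([ 0.785, -0.244]), array([0.046, 0.069]), np.float64(44.319)]
  region 0.67 377 [array([ 0.561, -0.33 ]), array([0.041, 0.057]), np.float64(88.659)]
  color red 308 [array([ 0.567, -0.205]), array([0.034, 0.057]), np.float64(88.962)]
  color black 286 [array([ 0.562, -0.333]), array([0.031, 0.055]), np.float64(88.64)]
0.61 ((0.5116429328918457, 0.18061062693595886), (0.17159788310527802, 0.21201713383197784), 6.217720985412598) riser frame [0.0021 0.0243]
tray_near [0.52  0.075 0.105] 0.6 [-0.1041  0.0289]
tray_mid [0.512 0.18  0.096] 0.66 [0.0011 0.0236]
tray_far [0.5   0.28  0.112] 0.64 [0.1018 0.0239]
```

```bash
cat >> kin.py <<'E'
def yaw_to(Rm,az):
    """yaw (deg) about tool z so that tool y projects at azimuth az (mod 180)"""
    best=min(np.arange(-180,180,.5),key=lambda w:abs(((np.degrees(np.arctan2(*(Ro.from_matrix(Rm)*Ro.from_euler('z',w,degrees=True)).as_matrix()[[1,0],1]))-az+90)%180)-90)+abs(w)*1e-3)
    return best
E
python3 - <<'E'
from kin import *
from h import *
s,R=tilt(); w=yaw_to(R,-1); print("yaw",w); z=R[:,2]
T=lambda x,y,t: np.array([x,y,t])+.038*z
path(s,R,[[.4,0.05,.42],[.5,-.15,.35],T(.567,-.204,.12),T(.567,-.204,.016)])
E
```

```text
t 61.15 q [0.191, -0.891, 1.718, 0.095, 2.208, 0.377] tcp [0.1855, 0.1205, 0.4664] F [-0.4, 0.6, 0.4] open 0.0932 g 0.0
R [[0.12, 0.989, 0.087], [0.987, -0.128, 0.095], [0.105, 0.075, -0.992]]
tilt 7.403932289032594 az 47.367177977801994 y [ 0.989 -0.128  0.075]
yaw -6.5
[0.4  0.05 0.42] [-0.11 -0.46  1.58  0.11  1.94  0.06] 0.0 maxstep 0.07 delta [-49. 218.  58.] 9
[ 0.5  -0.15  0.35] [-0.49 -0.14  1.46  0.13  1.79 -0.34] 0.0 maxstep 0.06 delta [-241.  337.  117.] 9
[ 0.57  -0.2    0.082] [-0.51  0.16  1.64  0.13  1.31 -0.42] 0.0 maxstep 0.04 delta [-311.  393.  384.] 11
[ 0.57  -0.2   -0.022] [-0.51  0.28  1.71  0.14  1.13 -0.44] 0.0 maxstep 0.05 delta [-322.  385.  487.] 4
```

Fly to above the red tin, then verify before going down.

Emit:
play_rows(increments="-49 218 58 0 -1;-49 218 58 0 -1;-49 218 58 -3 -1;-49 218 58 -6.5 -1;-49 218 58 -6.5 -1;-49 218 58 -6.5 -1;-241 337 117 -6.5 -1;-241 337 117 -6.5 -1;-241 337 117 -6.5 -1;-241 337 117 -6.5 -1;-241 337 117 -6.5 -1;-311 393 300 -6.5 -1;-311 393 300 -6.5 -1;-311 393 300 -6.5 -1;-311 393 384 -6.5 -1;-311 393 384 -6.5 -1;-311 393 384 -6.5 -1;-311 393 384 -6.5 -1")

```text
t: 62.95
tool_pos: [0.5667, -0.1977, 0.077]
orientation: [-2.219, -2.193, -0.199]
force: [-0.1, 0.1, 0.1]
opening: 0.093
gripper_force: 0.0
```

Run:
```python
from h import *
s,R=tilt(); z=R[:,2]; tip=np.array(s["tool_pos"])-.038*z; print("tip",tip)
robot.read_camera("scene")
for q in ("tin1_mid","tin4_mid"): print([(np.round(d["centre"],3),round(d["conf"],2)) for d in robot.landmark_of("scene",q)[:2]])
tins()
print(np.round(1000*R.T@(np.array([.567,-.204,.016])-tip),1))
```

```text
t 62.95 q [-0.509, 0.164, 1.648, 0.131, 1.311, -0.53] tcp [0.5667, -0.1977, 0.077] F [-0.1, 0.1, 0.1] open 0.093 g 0.0
R [[0.008, 0.997, 0.079], [0.995, -0.016, 0.1], [0.101, 0.078, -0.992]]
tilt 7.339142039012034 az 51.804294430915235 y [ 0.997 -0.016  0.078]
tip [ 0.56365237 -0.20154046  0.11473636]
[(array([ 0.564, -0.206,  0.024]), 0.81)]
[(array([ 0.565, -0.333,  0.023]), 0.68)]
tin1_mid [(array([ 0.568, -0.204,  0.019]), 0.85)]
  region 0.75 280 [array([ 0.566, -0.197]), array([0.034, 0.06 ]), np.float64(89.383)]
tin4_mid []
  region 0.32 5230 [array([0.509, 0.19 ]), array([0.181, 0.221]), np.float64(6.782)]
  color red 224 [array([ 0.567, -0.199]), array([0.023, 0.057]), np.float64(88.962)]
  color black 716 [array([ 0.604, -0.255]), array([0.091, 0.133]), np.float64(88.91)]
  color black 105 [array([ 0.485, -0.216]), array([0.023, 0.036]), np.float64(88.917)]
[-12.4  -4.3  97.9]
```

Emit:
play_rows(increments="-4 -1 30 0 -1;-8 -3 60 0 -1;-12 -4 85 0 -1;-12 -4 98 0 -1;-12 -4 98 0 -1;-12 -4 98 0 0.5;-12 -4 98 0 1;-12 -4 98 0 1;-12 -4 98 0 1;-12 -4 98 0 1;-12 -4 98 0 1;-12 -4 98 0 1;-12 -4 98 0 1", force=25)

```text
t: 64.65
tool_pos: [0.5756, -0.2039, -0.0143]
orientation: [-2.227, -2.2, -0.205]
force: [-2.0, 1.3, 5.7]
opening: 0.0609
gripper_force: 25.0
```

Emit:
play_rows(increments="2 1 -20 0 1;5 4 -50 0 1;10 7 -95 0 1;16 12 -140 0 1;16 12 -160 0 1;16 12 -160 0 1")

```text
t: 65.25
tool_pos: [0.5755, -0.2045, 0.1509]
orientation: [2.228, 2.202, 0.208]
force: [1.2, -0.6, -1.1]
opening: 0.0605
gripper_force: 24.7
```

Run:
```python
from kin import *
from h import *
s,R=tilt(); z=R[:,2]; tip=np.array(s["tool_pos"])-.038*z; print("tip",tip,"model",fk(s["q"],P)[0])
im=snap("scene","s11.png"); u=pix("scene",tip).astype(int); cv2.imwrite("pics/c11.png",cv2.resize(im[u[1]-70:u[1]+80,u[0]-70:u[0]+180],None,fx=3,fy=3,interpolation=cv2.INTER_CUBIC))
print(u,yaw_to(R,6.6))
EOF=0
```

```text
t 65.25 q [-0.512, 0.115, 1.564, 0.128, 1.425, -0.517] tcp [0.5755, -0.2045, 0.1509] F [1.2, -0.6, -1.1] open 0.0605 g 24.7
R [[0.008, 0.995, 0.096], [0.996, -0.016, 0.091], [0.092, 0.094, -0.991]]
tilt 7.5931325118063135 az 43.71204612294738 y [ 0.995 -0.016  0.094]
tip [ 0.57189046 -0.20796312  0.18854364] model [ 0.57536537 -0.2043975   0.15066396]
[246 160] -7.5
```

View pics/c11.png

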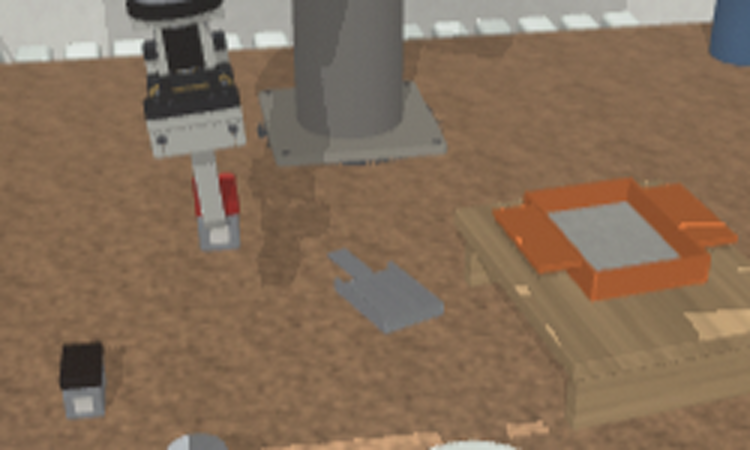

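Run:
```python
from kin import *
from h import *
s,R=st(); z=R[:,2]
t=rw(.0285,.0235); print(t)
T=lambda t,h: np.r_[t,h]+.038*z
path(s,R,[T(t,.20),T(t,.125),T(t,.111)])
```

```text
t 65.3 q [-0.512, 0.117, 1.567, 0.128, 1.423, -0.517] tcp [0.5741, -0.2037, 0.1477] F [0.5, 0.0, -1.7] open 0.0607 g 24.7
R [[0.008, 0.996, 0.092], [0.995, -0.017, 0.093], [0.094, 0.091, -0.991]]
[0.50917971 0.20690024]
[0.513 0.21  0.162] [ 0.25 -0.12  1.78  0.07  1.37  0.25] 0.0 maxstep 0.05 delta [413. -67.  18.] 16
[0.513 0.21  0.087] [ 0.25 -0.06  1.86  0.07  1.23  0.24] 0.0 maxstep 0.07 delta [406. -74.  93.] 2
[0.513 0.21  0.073] [ 0.25 -0.05  1.88  0.07  1.2   0.24] 0.0 maxstep 0.01 delta [405. -75. 107.] 2
```

Emit:
play_rows(increments="40 -6 0 0 1;80 -13 0 -2 1;120 -20 5 -4 1;160 -26 8 -6 1;200 -33 10 -7.5 1;240 -39 12 -7.5 1;280 -46 14 -7.5 1;320 -52 16 -7.5 1;360 -58 17 -7.5 1;400 -65 18 -7.5 1;413 -67 18 -7.5 1;413 -67 18 -7.5 1;413 -67 18 -7.5 1")

```text
t: 66.6
tool_pos: [0.5105, 0.21, 0.1602]
orientation: [2.08, 2.343, 0.2]
force: [-0.3, -0.1, -1.9]
opening: 0.0609
gripper_force: 24.7
```

Emit:
play_rows(increments="-1 -1 10 0 1;-3 -3 30 0 1;-5 -5 50 0 1;-7 -7 70 0 1;-7 -7 78 0 1;-7 -7 78 0 1")

```text
t: 67.2
tool_pos: [0.511, 0.2092, 0.0813]
orientation: [2.083, 2.341, 0.2]
force: [-0.3, -0.4, -0.8]
opening: 0.061
gripper_force: 24.7
```

Run:
```python
from h import *
s,R=tilt(); z=R[:,2]; tip=np.array(s["tool_pos"])-.038*z; print("tip",tip,rf(tip))
trayfit(.1)
```

```text
t 67.2 q [0.242, -0.055, 1.868, 0.075, 1.224, 0.103] tcp [0.511, 0.2092, 0.0813] F [-0.3, -0.4, -0.8] open 0.061 g 24.7
R [[-0.12, 0.989, 0.086], [0.989, 0.112, 0.094], [0.083, 0.096, -0.992]]
tilt 7.297729952480898 az 47.672831215012536 y [0.989 0.112 0.096]
tip [0.50774021 0.20560423 0.11897229] [0.0274 0.0251]
0.87 ((0.5108912587165833, 0.1802862286567688), (0.17266929149627686, 0.21205244958400726), 6.50051736831665) riser frame [0.0019 0.0251]
tray_near [0.526 0.076 0.104] 0.97 [-0.103   0.0229]
tray_mid [0.51  0.181 0.096] 0.59 [0.0023 0.0256]
tray_far [0.498 0.28  0.109] 0.91 [0.1026 0.0261]
```

Emit:
play_rows(increments="-0.2 -0.2 2.5 0 1;-0.4 -0.5 5 0 1;-0.4 -0.5 5 0 1")

```text
t: 67.75
tool_pos: [0.5118, 0.2105, 0.078]
orientation: [2.079, 2.342, 0.204]
force: [-0.4, 0.2, -1.7]
opening: 0.0608
gripper_force: 24.7
```

Emit:
play_rows(increments="0 0 1.5 0 1;0 0 1.5 0 1")

```text
t: 67.95
tool_pos: [0.5121, 0.2107, 0.0767]
orientation: [2.079, 2.342, 0.204]
force: [0.2, -0.3, -0.7]
opening: 0.0609
gripper_force: 24.7
```

Emit:
play_rows(increments="0 0 1.5 0 1;0 0 1.5 0 1")

```text
t: 68.15
tool_pos: [0.5123, 0.2108, 0.0752]
orientation: [2.079, 2.342, 0.204]
force: [1.2, 0.1, -0.8]
opening: 0.061
gripper_force: 24.7
```

Emit:
play_rows(increments="0 0 1.5 0 1;0 0 1.5 0 1")

```text
t: 68.35
tool_pos: [0.5124, 0.2109, 0.0737]
orientation: [2.08, 2.342, 0.204]
force: [-0.6, 0.1, -1.1]
opening: 0.0603
gripper_force: 24.7
```

Emit:
play_rows(increments="0 0 1.5 0 1;0 0 1.5 0 1")

```text
t: 68.55
tool_pos: [0.5125, 0.2111, 0.0722]
orientation: [2.08, 2.342, 0.204]
force: [0.1, -0.1, -1.2]
opening: 0.0612
gripper_force: 24.7
```

Emit:
play_rows(increments="0 0 1.5 0 1;0 0 1.5 0 1")

```text
t: 68.75
tool_pos: [0.5127, 0.2112, 0.0707]
orientation: [2.08, 2.342, 0.204]
force: [0.1, -0.7, -0.2]
opening: 0.061
gripper_force: 24.7
```

Emit:
play_rows(increments="0 0 1.5 0 1;0 0 1.5 0 1")

```text
t: 68.95
tool_pos: [0.5132, 0.2114, 0.07]
orientation: [2.079, 2.341, 0.205]
force: [-1.3, -1.0, 4.1]
opening: 0.0608
gripper_force: 24.9
```

Emit:
play_rows(increments="0 0 1.5 0 1;0 0 1.5 0 1")

```text
t: 69.15
tool_pos: [0.5135, 0.2116, 0.0699]
orientation: [2.079, 2.341, 0.205]
force: [-7.3, -4.5, 15.1]
opening: 0.061
gripper_force: 25.5
```

Emit:
play_rows(increments="0 0 -1.5 0 1;0 0 -1.5 0 0;0 0 -1.5 0 -0.6;0 0 -1.5 0 -0.8;0 0 -1.5 0 -0.8;0 0 -1.5 0 -0.8;3 3 -30 0 -0.8;7 7 -80 0 -1;10 10 -120 0 -1;-20 10 -160 0 -1;-70 10 -180 0 -1;-120 10 -180 0 -1;-170 10 -180 0 -1;-170 10 -180 0 -1")

```text
t: 70.55
tool_pos: [0.5278, 0.0222, 0.2325]
orientation: [2.085, 2.335, 0.202]
force: [0.5, 0.9, -1.3]
opening: 0.0931
gripper_force: 0.0
```

Run:
```python
from kin import *
from h import *
s,R=tilt(); z=R[:,2]; tins(); trayfit(.1)
robot.read_camera("scene")
for q in ("tin1_mid","tin4_mid"): print([(np.round(d["centre"],3),round(d["conf"],2),rf(d["centre"])) for d in robot.landmark_of("scene",q)[:2]])
print("yaw",yaw_to(R,-1))
T=lambda t,h: np.r_[t,h]+.038*z
path(s,R,[T([.562,-.336],.15),T([.562,-.336],.10)])
```

```text
t 70.55 q [-0.138, -0.183, 1.707, 0.104, 1.542, -0.25] tcp [0.5278, 0.0222, 0.2325] F [0.5, 0.9, -1.3] open 0.0931 g 0.0
R [[-0.116, 0.989, 0.089], [0.99, 0.108, 0.093], [0.082, 0.099, -0.992]]
tilt 7.369712268871314 az 46.29589949227946 y [0.989 0.108 0.099]
tin1_mid [(array([0.511, 0.214, 0.103]), 0.92)]
  region 0.96 444 [array([0.506, 0.226]), array([0.064, 0.046]), np.float64(7.08)]
  region 0.68 4079 [array([0.508, 0.191]), array([0.188, 0.223]), np.float64(6.786)]
tin4_mid [(array([ 0.558, -0.336,  0.021]), 0.92)]
  region 0.82 384 [array([ 0.561, -0.33 ]), array([0.041, 0.057]), np.float64(88.659)]
  color black 286 [array([ 0.562, -0.333]), array([0.031, 0.055]), np.float64(88.64)]
0.66 ((0.5118818283081055, 0.18009282648563385), (0.17511753737926483, 0.20944397151470184), 6.314505100250244) riser frame [0.0016 0.0241]
tray_near [0.524 0.075 0.104] 0.76 [-0.1041  0.0245]
tray_mid [0.513 0.181 0.092] 0.62 [0.0024 0.0225]
tray_far [0.501 0.283 0.11 ] 0.94 [0.1051 0.0224]
[(array([0.51 , 0.21 , 0.106]), 0.69, array([0.0311, 0.0222]))]
[(array([ 0.563, -0.334,  0.023]), 0.84, array([-0.5151,  0.0365]))]
yaw 7.0
[ 0.565 -0.332  0.112] [-0.69  0.29  1.43  0.13  1.41 -0.83] 0.0 maxstep 0.05 delta [-365.  -13.   90.] 15
[ 0.565 -0.332  0.062] [-0.69  0.33  1.48  0.13  1.32 -0.84] 0.0 maxstep 0.04 delta [-369.  -18.  139.] 2
```

Emit:
play_rows(increments="-50 -2 10 0 -1;-100 -4 20 0 -1;-150 -6 35 2 -1;-200 -8 50 4 -1;-250 -9 60 6 -1;-300 -11 75 7 -1;-345 -13 90 7 -1;-365 -14 115 7 -1;-369 -18 139 7 -1;-369 -18 139 7 -1;-369 -18 139 7 -1")

```text
t: 72.3
tool_pos: [0.567, -0.3257, 0.0625]
orientation: [-2.216, -2.208, -0.204]
force: [0.4, 0.4, 0.1]
opening: 0.0927
gripper_force: 0.0
```

Run:
```python
from h import *
s,R=tilt(); z=R[:,2]; tip=np.array(s["tool_pos"])-.038*z; print("tip",tip)
robot.read_camera("scene"); print([(np.round(d["centre"],3),round(d["conf"],2)) for d in robot.landmark_of("scene","tin4_mid")[:2]])
robot.read_camera("top"); print([(np.round(d["centre"],3),round(d["conf"],2)) for d in robot.landmark_of("top","tin4_mid")[:2]])
print(np.round(1000*R.T@(np.array([.5615,-.335,.022])-tip),1))
```

```text
t 72.3 q [-0.683, 0.33, 1.482, 0.134, 1.325, -0.712] tcp [0.567, -0.3257, 0.0625] F [0.4, 0.4, 0.1] open 0.0927 g 0.0
R [[-0.0, 0.996, 0.088], [0.995, -0.008, 0.096], [0.097, 0.087, -0.991]]
tilt 7.480214826348112 az 47.64777629199961 y [ 0.996 -0.008  0.087]
tip [ 0.56361907 -0.32931176  0.10013117]
[]
[(array([ 0.556, -0.336,  0.024]), 0.76), (array([0.525, 0.076, 0.105]), 0.31)]
[-13.2  -8.9  76.7]
```

Emit:
play_rows(increments="-5 -3 30 0 -1;-10 -7 55 0 -1;-13 -9 70 0 -1;-13 -9 77 0 -1;-13 -9 77 0 -1;-13 -9 77 0 0.5;-13 -9 77 0 1;-13 -9 77 0 1;-13 -9 77 0 1;-13 -9 77 0 1;-13 -9 77 0 1;-13 -9 77 0 1;-13 -9 77 0 1", force=25)

```text
t: 73.8
tool_pos: [0.5654, -0.3322, -0.0151]
orientation: [-2.218, -2.21, -0.204]
force: [-0.3, 0.8, 6.0]
opening: 0.0612
gripper_force: 24.9
```

Run:
```python
from h import *
s,R=tilt(); z=R[:,2]; tip=np.array(s["tool_pos"])-.038*z; print("tip",tip)
```

```text
t 73.8 q [-0.692, 0.419, 1.522, 0.14, 1.196, -0.74] tcp [0.5654, -0.3322, -0.0151] F [-0.3, 0.8, 6.0] open 0.0612 g 24.9
R [[-0.001, 0.996, 0.089], [0.995, -0.008, 0.095], [0.095, 0.089, -0.992]]
tilt 7.472818835945477 az 46.60489446195608 y [ 0.996 -0.008  0.089]
tip [ 0.56203626 -0.33576135  0.02253101]
```

Emit:
play_rows(increments="2 2 -20 0 1;6 5 -65 0 1;10 9 -110 0 1;15 14 -155 0 1;18 17 -190 0 1;20 18 -210 0 1;20 18 -210 0 1")

```text
t: 74.5
tool_pos: [0.5661, -0.3334, 0.2002]
orientation: [2.219, 2.212, 0.206]
force: [-0.0, -0.3, -0.6]
opening: 0.0609
gripper_force: 24.6
```

Run:
```python
from kin import *
from h import *
s,R=tilt(); z=R[:,2]; print("yaw",yaw_to(R,6.4))
t=rw(-.024,.0235); print(t)
T=lambda t,h: np.r_[t,h]+.038*z
path(s,R,[T(t,.21),T(t,.125),T(t,.112)])
```

```text
t 74.5 q [-0.693, 0.245, 1.329, 0.13, 1.554, -0.691] tcp [0.5661, -0.3334, 0.2002] F [-0.0, -0.3, -0.6] open 0.0609 g 24.6
R [[-0.001, 0.996, 0.094], [0.996, -0.008, 0.091], [0.091, 0.094, -0.991]]
tilt 7.5085677284582415 az 44.06251777434781 y [ 0.996 -0.008  0.094]
yaw -7.0
[0.51562332 0.15479717]
[0.519 0.158 0.172] [ 0.14 -0.15  1.79  0.08  1.4   0.14] 0.0 maxstep 0.05 delta [487. -53.  68.] 19
[0.519 0.158 0.087] [ 0.14 -0.09  1.89  0.08  1.24  0.12] 0.0 maxstep 0.06 delta [479. -61. 152.] 3
[0.519 0.158 0.074] [ 0.14 -0.08  1.9   0.08  1.21  0.12] 0.0 maxstep 0.01 delta [478. -62. 165.] 2
```

Emit:
play_rows(increments="40 -4 5 0 1;80 -8 10 -1 1;120 -13 15 -2 1;160 -17 20 -3 1;200 -22 25 -4 1;240 -26 32 -5 1;280 -30 38 -6 1;320 -35 44 -7 1;360 -39 50 -7 1;400 -43 56 -7 1;440 -48 62 -7 1;475 -52 67 -7 1;487 -53 68 -7 1;487 -53 68 -7 1;487 -53 68 -7 1")

```text
t: 76.0
tool_pos: [0.5169, 0.1588, 0.1691]
orientation: [2.08, 2.343, 0.202]
force: [-1.3, -0.1, -0.7]
opening: 0.0609
gripper_force: 24.6
```

Run:
```python
from h import *
s,R=tilt(); z=R[:,2]; tip=np.array(s["tool_pos"])-.038*z; print("tip",tip,rf(tip))
t=rw(-.024,.0235)
for h in (.125,.112): print(np.round(1000*R.T@(np.r_[t,h]-tip),1))
```

```text
t 76.0 q [0.14, -0.149, 1.792, 0.082, 1.4, 0.011] tcp [0.5169, 0.1588, 0.1691] F [-1.3, -0.1, -0.7] open 0.0609 g 24.6
R [[-0.122, 0.989, 0.087], [0.989, 0.114, 0.094], [0.083, 0.098, -0.992]]
tilt 7.3678611906432705 az 47.21822997431791 y [0.989 0.114 0.098]
tip [0.51360664 0.15518372 0.20675187] [-0.0234  0.0255]
[-7.4 -6.  81.2]
[-8.5 -7.3 94.1]
```

Emit:
play_rows(increments="-2 -2 25 0 1;-5 -4 50 0 1;-6 -5 70 0 1;-7 -6 82 0 1;-8 -7 90 0 1;-8 -7 94 0 1;-8 -7 94 0 1;-8 -7 94 0 1")

```text
t: 76.8
tool_pos: [0.5205, 0.1598, 0.0767]
orientation: [2.079, 2.341, 0.206]
force: [-0.7, 0.1, -1.0]
opening: 0.0609
gripper_force: 24.6
```

Emit:
play_rows(increments="0 0 1.5 0 1;0 0 1.5 0 1")

```text
t: 77.0
tool_pos: [0.5203, 0.1601, 0.0748]
orientation: [2.079, 2.341, 0.205]
force: [1.0, -1.3, -1.4]
opening: 0.0608
gripper_force: 24.6
```

Emit:
play_rows(increments="0 0 1.5 0 1;0 0 1.5 0 1")

```text
t: 77.2
tool_pos: [0.52, 0.1602, 0.0727]
orientation: [2.079, 2.342, 0.204]
force: [-0.2, 0.4, 0.3]
opening: 0.0608
gripper_force: 24.6
```

Emit:
play_rows(increments="0 0 1.5 0 1;0 0 1.5 0 1")

```text
t: 77.4
tool_pos: [0.52, 0.1603, 0.071]
orientation: [2.08, 2.342, 0.204]
force: [0.5, -0.5, -0.6]
opening: 0.0611
gripper_force: 24.6
```

Emit:
play_rows(increments="0 0 1.2 0 1;0 0 1.2 0 1")

```text
t: 77.6
tool_pos: [0.5202, 0.1604, 0.0699]
orientation: [2.08, 2.342, 0.204]
force: [0.3, -0.7, -0.1]
opening: 0.0608
gripper_force: 24.6
```

Within about 1 mm of the floor; release, lift and move clear.

Emit:
play_rows(increments="0 0 0.5 0 1;0 0 0.5 0 0.2;0 0 0.5 0 -0.4;0 0 0.5 0 -0.8;0 0 0.5 0 -0.8;0 0 0.5 0 -0.8;3 3 -30 0 -0.8;7 7 -80 0 -0.8;10 10 -120 0 -1;12 10 -165 0 -1;-40 10 -190 0 -1;-90 0 -200 0 -1;-140 -30 -200 0 -1;-190 -60 -200 0 -1;-240 -90 -200 0 -1;-240 -90 -200 0 -1")

```text
t: 79.2
tool_pos: [0.4414, -0.1086, 0.239]
orientation: [2.081, 2.34, 0.204]
force: [1.3, 0.3, 0.6]
opening: 0.0932
gripper_force: 0.0
```

Run:
```python
from h import *
st(); trayfit(.1); tins()
lm("top",["saucers_mid","jar_mid","spoonrest_mid","tin2_mid","tin3_mid"],1)
snap("scene","s12.png"); lm("scene",["tin1_mid","tin4_mid","tin2_mid","tin3_mid","saucers_mid","jar_mid","spoonrest_mid"],1)
a=cv2.imread("pics/s12.png"); t=snap("top","t12.png")
x=cv2.resize(a[90:230,190:450],(520,280),interpolation=cv2.INTER_CUBIC); y=cv2.resize(t[90:310,160:520],(520,318),interpolation=cv2.INTER_CUBIC)
cv2.imwrite("pics/c12.png",np.vstack([x,y]))
```

```text
t 79.2 q [-0.47, -0.358, 1.839, 0.125, 1.623, -0.578] tcp [0.4414, -0.1086, 0.239] F [1.3, 0.3, 0.6] open 0.0932 g 0.0
R [[-0.121, 0.989, 0.089], [0.989, 0.112, 0.094], [0.083, 0.099, -0.992]]
0.75 ((0.5116217136383057, 0.17948627471923828), (0.17184044420719147, 0.21321436762809753), 5.9121503829956055) riser frame [0.001  0.0244]
tray_near [0.522 0.077 0.107] 0.57 [-0.1024  0.0263]
tray_mid [0.51  0.18  0.096] 0.87 [0.0017 0.0255]
tray_far [0.502 0.282 0.109] 0.94 [0.1038 0.0212]
tin1_mid [(array([0.508, 0.213, 0.101]), 0.76), (array([0.526, 0.075, 0.105]), 0.69)]
  region 0.86 455 [array([0.506, 0.226]), array([0.068, 0.046]), np.float64(7.08)]
tin4_mid [(array([0.514, 0.155, 0.106]), 0.71)]
  region 0.96 417 [array([0.513, 0.169]), array([0.064, 0.045]), np.float64(5.116)]
  color black 1113 [array([ 0.427, -0.157]), array([0.154, 0.11 ]), np.float64(7.49)]
top saucers_mid []
top jar_mid [([0.786, -0.244, 0.05], 0.95)]
top spoonrest_mid [([0.443, -0.031, 0.011], 0.7)]
top tin2_mid [([0.515, 0.151, 0.106], 0.33)]
top tin3_mid []
scene tin1_mid [([0.505, 0.21, 0.107], 0.83)]
scene tin4_mid [([0.519, 0.157, 0.109], 0.85)]
scene tin2_mid []
scene tin3_mid []
scene saucers_mid [([0.804, -0.029, 0.017], 0.57)]
scene jar_mid [([0.785, -0.242, 0.048], 0.55)]
scene spoonrest_mid [([0.442, -0.033, 0.005], 0.64)]
```

View pics/c12.png

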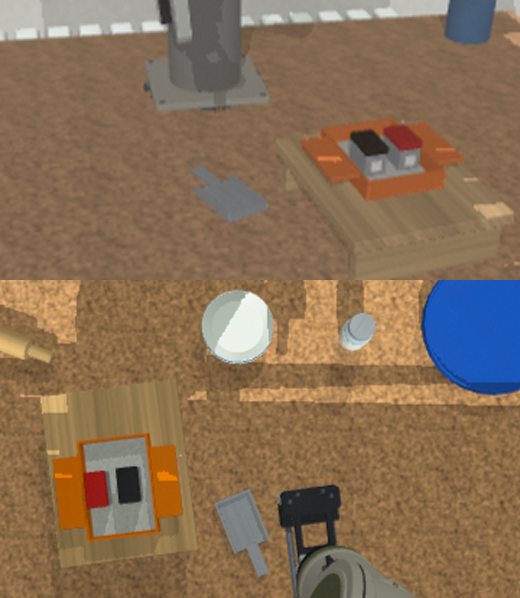

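```bash
python3 -c "
from plant import robot
print(robot.close_job())"
```

```text
the job is handed in; nothing more can be done
None
```

The job is handed in at about 80 s. The tray is right way up and flat on the riser with about 16 mm clear at each end, and the red and black tins, the only two present, stand side by side on its floor. The spice jar and spoon rest read unmoved, and so do the saucers, by the side camera only.

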